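# Load and pin a solder pallet

## Task

Move the tip cleaner from in front of the pin tray, standing it upright on the bench clear of the tray's way, and only then draw the tray out from under the shelf. Load every relay board on the bench into a nest of the solder pallet, lay the hold-down cover flat over them with its end holes lined up with the pallet's, and push both locating pins from the tray fully home through cover and pallet. Finally slide the tray back under the shelf as it was; leave the pliers, spool and jar alone.

Things in the scene. Friction and masses are not known exactly. Their poses are not given: they have to be found in the camera images.
- pallet: dark composite solder pallet, 90 (x) x 232 (y) x 28 mm high, fixed to the bench; origin under its centre, its long side along its y. Three board nests in a row (64 x 48 mm, open above, floor at 22 mm, rim at 28 mm) and one 10 mm locating hole right through each end block, 28 mm deep
- nest0 (a point): centre of the floor of the nest at the pallet's -y end (22 mm above the pallet's origin; the pallet's x, y, z axes)
- nest1 (a point): the same for the middle nest
- nest2 (a point): the same for the nest at the pallet's +y end
- hole0 (a point): mouth of the pallet's locating hole at its -y end: 10 mm hole, 100 mm from the pallet's centre, at the rim (28 mm up), axis vertical
- hole1 (a point): the same for the hole at the pallet's +y end
- cover: hold-down cover, a loose bare-aluminium frame 84 (x) x 232 (y) x 6 mm with three windows (44 x 36 mm at y = -58, 0, 58) and a 10 mm through hole in each end at y = -100 and +100; about 320 g; origin centre of its underside, z up. Its bow handle over the middle is a black bar along y, 90 mm long, 12 mm wide (x), 14 mm tall, centre 46 mm above the origin, on two thin posts at y = -36 and +36. It fits either end round
- board0: purple relay board, 60 (x) x 44 (y) x 3 mm, 45 g, origin centre of its underside, z up; a black relay block 28 (x) x 16 (y) mm stands on its centre from 3 to 23 mm and is what to hold it by. It may go in any nest, either end round. Not always present: one to three boards lie on the bench
- board1: purple relay board, 60 (x) x 44 (y) x 3 mm, 45 g, origin centre of its underside, z up; a black relay block 28 (x) x 16 (y) mm stands on its centre from 3 to 23 mm and is what to hold it by. It may go in any nest, either end round. Not always present: one to three boards lie on the bench
- board2: purple relay board, 60 (x) x 44 (y) x 3 mm, 45 g, origin centre of its underside, z up; a black relay block 28 (x) x 16 (y) mm stands on its centre from 3 to 23 mm and is what to hold it by. It may go in any nest, either end round. Not always present: one to three boards lie on the bench
- pin0: steel locating pin, 45 g, origin at the tip, z up along it: shank 8 mm thick and 30 mm long with its last 8 mm tapered to 4 mm, then a knurled round head 20 mm across, from 30 to 52 mm. It stands in a holder in the tray, tip 4.5 mm above the level of the underside of the tray, head 34.5 to 56.5 mm up; the two pins are alike
- pin1: steel locating pin, 45 g, origin at the tip, z up along it: shank 8 mm thick and 30 mm long with its last 8 mm tapered to 4 mm, then a knurled round head 20 mm across, from 30 to 52 mm. It stands in a holder in the tray, tip 4.5 mm above the level of the underside of the tray, head 34.5 to 56.5 mm up; the two pins are alike
- tray: open grey plastic tray of small parts, 130 (x) x 110 (y) x 36 mm high, loose, about 450 g, origin centre of its underside; front faces its -x. Pull tab on the front: upright tab 12 mm thick (y), reaching from 65 to 95 mm in front of the origin (-x), 12 to 36 mm high. The holder block for the pins (top at 34.5 mm) lies across it; pins stand at x = -15, y = -30 and +30 mm
- riser: fixed wooden shelf on two side legs, 200 (x) x 340 (y) mm, open front faces its -x, front edge 100 mm before its origin; clear height beneath 80 mm, top at 94 mm, with a multimeter and carton set on it up to 130 mm, 70 mm or more behind the front edge; 306 mm between the legs. Origin centre of its underside, at bench level
- cleaner: soldering-tip cleaner: dark round pot of brass wool, 60 mm across, 50 mm high (brass to 57), about 260 g, origin centre of its underside. At the start it stands in front of the tray's tab
- pliers: bystander: long-nose pliers, 170 mm long, lying flat beyond the pallet; origin at the pivot, nose to its +x
- spool: bystander: solder spool standing on its flange, 54 mm across, 40 mm high, beyond the pallet; origin centre of its underside
- jar: bystander: small closed jar, 48 mm across, 60 mm high; origin centre of its underside
Things that resemble listed ones, but are neither listed nor needed, are in the scene too. Leave any brown look-alike of the board2 alone.

How it is judged (in metres and radians):
On the way, in this order (a step that is already met when the one before it is completed fails the run):
1. the tip cleaner stands upright on the bench, clear of the tray to one side (its centre more than 80 mm from the tray's centre line), with the tray still under the shelf (angle between cleaner's own z axis and vertical below 0.1 rad and height (world z) of cleaner below 0.01 m and (y of cleaner in the frame of tray above 0.08 m or y of cleaner in the frame of tray below -0.08 m) and x of tray in the frame of riser above -0.09 m), for 0.2 s.
2. the tray is drawn out so that the pins are clear of the shelf (its centre at or before the shelf's front edge) (x of tray in the frame of riser below -0.1 m), for 0.2 s.
3. every board present lies in a nest, the cover lies flat over them with its holes over the pallet's, and both pins are home (((horizontal distance between board0 and nest0 below 0.006 m and z of board0 in the frame of pallet below 0.025 m) or (horizontal distance between board0 and nest1 below 0.006 m and z of board0 in the frame of pallet below 0.025 m) or (horizontal distance between board0 and nest2 below 0.006 m and z of board0 in the frame of pallet below 0.025 m)) and ((horizontal distance between board1 and nest0 below 0.006 m and z of board1 in the frame of pallet below 0.025 m) or (horizontal distance between board1 and nest1 below 0.006 m and z of board1 in the frame of pallet below 0.025 m) or (horizontal distance between board1 and nest2 below 0.006 m and z of board1 in the frame of pallet below 0.025 m)) and ((horizontal distance between board2 and nest0 below 0.006 m and z of board2 in the frame of pallet below 0.025 m) or (horizontal distance between board2 and nest1 below 0.006 m and z of board2 in the frame of pallet below 0.025 m) or (horizontal distance between board2 and nest2 below 0.006 m and z of board2 in the frame of pallet below 0.025 m)) and horizontal distance between cover and pallet below 0.004 m and angle between the y axis of cover and the y axis of pallet, either way round below 0.035 rad and z of cover in the frame of pallet below 0.031 m and angle between cover's own z axis and vertical below 0.04 rad and (horizontal distance between pin0 and hole0 below 0.004 m or horizontal distance between pin0 and hole1 below 0.004 m) and z of each of pin0, pin1 in the frame of cover below -0.0215 m and angle between each of pin0, pin1's own z axis and vertical below 0.12 rad and (horizontal distance between pin1 and hole0 below 0.004 m or horizontal distance between pin1 and hole1 below 0.004 m)), for 0.2 s.
At the end, for the whole second after the job is handed in: Boards on nest floors (to 3 mm, centred to 6 mm); cover flat, within 4 mm and 2 degrees of the pallet; each pin in a hole, head within 2.5 mm of the cover; tray flat under the shelf, centre at most 90 mm before the shelf's, under 20 degrees askew; cleaner upright on the bench; all at rest (all of step 3 and angle between cleaner's own z axis and vertical below 0.1 rad and height (world z) of cleaner below 0.01 m and x of tray in the frame of riser between -0.09 and 0.06 m and height (world z) of tray below 0.006 m and angle between tray's own z axis and vertical below 0.06 rad and angle between the x axis of tray and the x axis of riser, either way round below 0.35 rad and y of tray in the frame of riser between -0.11 and 0.11 m and linear speed of each of pin0, pin1, cover, tray, cleaner below 0.03 m/s); the robot touches nothing.
It fails at once if the pliers is moved more than 30 mm (distance of pliers from where it was at the start of the episode above 0.03 m).
It fails at once if the spool is moved more than 30 mm (distance of spool from where it was at the start of the episode above 0.03 m).
It fails at once if the jar is moved more than 30 mm (distance of jar from where it was at the start of the episode above 0.03 m).
It fails at once if the tip cleaner is tipped over (angle between cleaner's own z axis and vertical above 0.8 rad).
Of board0, board1, board2 only 1 to 3 are there at a start; the rules pass over those that are not, and their reading is None.
At some moment in a run one of cleaner, board0, board1, board2 may be knocked a few centimetres aside while the robot is not near it.
It also fails if it takes over 210 s, if anything falls off the work surface, if the arm or the gripper's body presses on something with over 40 N, if the wrist force passes 120 N, or if a joint passes its speed limit or range.

## Robot

A 7-joint arm with a two-finger parallel gripper is mounted at the origin on the work surface. World frame = base frame: x ahead of the robot, y to its left, z up, the work surface at z = 0. Lengths are in mm, angles in rad, forces in N, time in s.
With the tool pointing down it reaches from about 425 to 975 mm from the base axis. Payload 16.7 kg.
Tool frame: the origin (TCP) lies midway between the tips of the shut fingers; the grasp point (between the pads) lies 19 mm behind it (grip_depth is the distance from the TCP to the grasp point, in mm); x points along the fingers, y is the direction in which the jaws open and shut, and the axes are right-handed (so a half turn about x gives the same grasp; the last joint's range is limited). The gripper opens to 85 mm and grips with 20 to 120 N. Pads are 22 mm wide; open, the fingers measure 114 mm over their backs; the gripper's body (76 mm by 85 mm) begins 54 mm behind the grasp point. The pads swing forward as they close: fully open they stand 13 mm farther back than shut.
Start: joints at [0.989, 0.426, 0.074, 1.606, -0.034, 1.111, -0.067], TCP at [283.07, -612.738, 231.302] pointing down, gripper open.
Joint ranges: [-2.85, 2.85], [-0.5, 2.14], [-1.23, 1.37], [0.21, 2.46], [-1.02, 4.16], [0.16, 2.05], [-2.73, 2.73]. Speed limits (rad/s): [1.89, 1.89, 2.39, 2.39, 3.01, 3.01, 3.01].

## Interface

Orientations are given as a 3x3 rotation matrix whose columns are the frame's x, y, z axes.
In Python, from station import * gives the robot as it stands. The module is installed in compiled form; this text tells all that it offers.
- The arm moves only by the shell command python3 -m jog 'ROWS' [OPENING]. ROWS is JSON, one flat list of numbers, 6 for each row, row after row: the shift along the world's x, y, z in mm, then the turn, a rotation vector about the world's x, y, z in degrees. In form: [tx, ty, tz, rx, ry, rz, tx, ty, tz, rx, ry, rz, ...]. A call has 1 to 5 rows; each row shifts and turns the pose as measured when the row begins; what a row does not reach is not made up. A row lasts 1/8 s, in which the tool goes at most 62.5 mm and 10.7 degrees, less where a joint would pass 70% of its speed; a pose out of reach is approached as far as the arm can. A call with a gripper value outside its range is refused whole. OPENING is the finger opening in mm, from 0 to 85.4, set as the call begins (- or left out, the last holds). The fingers move at their own pace and stop on an object; the grip force is fixed at half the most. Time passes only in rows, so rows that do not move let the fingers close. It gives the time, the measured TCP pose, the force and the opening at its end, in the units of the state.
- observe(): the state, without advancing time (a new reading comes with each control period).
- read_camera(name): name is "scene" or "top"; returns the picture (384x512x3 uint8, red, green, blue); there is no depth.
- camera_params(name): a dict with "mtx" (3x3 intrinsics, pixels), "T" (4x4, takes a point from camera to world coordinates). Camera axes: x right, y up, looking along -z (the intrinsics and any distortion apply to the point x, -y, -z); pixel columns grow to the right and rows downward; lengths in mm; the calibration is good to about 2 mm. A picture is of the moment at which its call begins. camera_params takes no time and is no camera call.
- sign_off(): hands the job in, once; it reports no verdict.
The state is a dict: "time": time; "joints": joint angles; "qvel": joint speeds; "joint_torque": joint torques, N m; "tcp_pos": TCP position; "ee_rot": TCP orientation; "wrist_force": force on the tool from outside, world axes, zero at the start; "moment": the same for the moment, N m; "gripper_width": finger opening in mm.
Only numpy, scipy, OpenCV 4.12 (cv2) and the standard library are available. Lean on these libraries where they do the work, as an engineer would, in place of code of your own. Each camera call takes 0.05 s, during which the arm holds its last target.

## Working session

There is one attempt and no reset: what is moved stays moved. The work goes in short steps, Python scripts to look and compute and a shell command to move; the robot and the scene stay as the last step left them, time stands still between calls to the robot, and variables do not carry over. Pictures are saved under pics/ and viewed, and the job is handed in when it is done.

```bash
mkdir -p pics; ls; python3 - <<'E'
from station import *
import cv2
for n in("scene","top"):
    im=read_camera(n); cv2.imwrite(f"pics/{n}0.png",im[:,:,::-1]); p=camera_params(n); print(n,p)
s=observe(); print(s)
E
```

```text
pics
scene {'mtx': array([[372.42833695,   0.        , 258.09685597],
       [  0.        , 372.42833695, 191.92354278],
       [  0.        ,   0.        ,   1.        ]]), 'T': array([[ 5.12131802e-01, -6.29330312e-01,  5.84520638e-01,
         1.19973897e+03],
       [ 8.58905954e-01,  3.74247909e-01, -3.49598435e-01,
        -3.37922118e+02],
       [ 1.25726594e-03,  6.81088732e-01,  7.32199808e-01,
         9.00584128e+02],
       [ 0.00000000e+00,  0.00000000e+00,  0.00000000e+00,
         1.00000000e+00]])}
top {'mtx': array([[409.9836435 ,   0.        , 252.36119664],
       [  0.        , 409.9836435 , 185.97172086],
       [  0.        ,   0.        ,   1.        ]]), 'T': array([[ 4.22818423e-03,  9.84437971e-01, -1.75681540e-01,
         3.31800533e+02],
       [-9.99937763e-01,  5.97603559e-03,  9.42111093e-03,
         7.81256782e+01],
       [ 1.03243785e-02,  1.75630772e-01,  9.84401970e-01,
         1.22778045e+03],
       [ 0.00000000e+00,  0.00000000e+00,  0.00000000e+00,
         1.00000000e+00]])}
{'time': 0.1, 'joints': array([ 0.98847005,  0.42667221,  0.07386004,  1.60654209, -0.03411712,
        1.11083958, -0.067105  ]), 'qvel': array([-0.00064657, -0.00112074,  0.00096372, -0.00188639,  0.00061674,
       -0.0010417 ,  0.00192434]), 'joint_torque': array([ 1.05413748e-02, -9.51516867e+01,  3.77280995e+00, -4.64398241e+01,
        1.98071741e-02,  6.55386772e-03,  2.55610036e-05]), 'tcp_pos': array([ 282.93660937, -612.4182446 ,  230.67941354]), 'ee_rot': array([[-5.68533991e-04,  4.19391821e-01, -9.07805143e-01],
       [ 1.05875222e-03, -9.07804528e-01, -4.19392201e-01],
       [-9.99999278e-01, -1.19957943e-03,  7.20857090e-05]]), 'wrist_force': array([-0.65502318, -0.28812186, -0.79338317]), 'moment': array([0.00979335, 0.03579203, 0.00811597]), 'gripper_width': 85.52613916119351}
```

View pics/scene0.png

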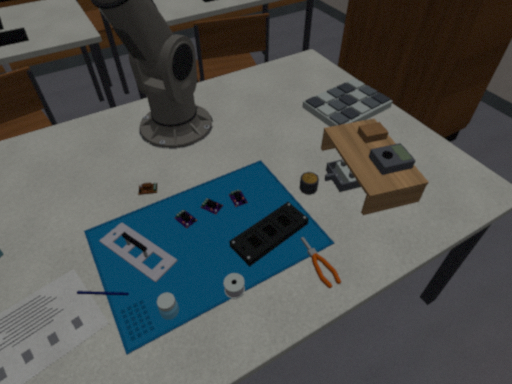

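View pics/top0.png

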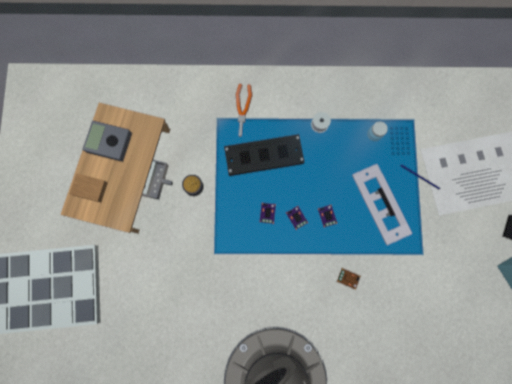

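Top view: the purple boards are at (268,213), (297,217) and (328,215), with a brown look-alike at (349,278) that I'll leave. The cleaner is at (192,185), tray at (157,180), pallet at (264,155) and cover at (383,204). The bystanders are pliers (242,110), spool (321,123) and jar (379,130). Next, close crops.

```bash
cat > h.py <<'E'
from station import *
import numpy as np, cv2
def grab(n,fn=None):
    im=read_camera(n)[:,:,::-1].copy()
    if fn: cv2.imwrite(fn,im)
    return im
def proj(n,P):
    p=camera_params(n);T=np.linalg.inv(p["T"]);P=np.atleast_2d(np.array(P,float))
    c=P@T[:3,:3].T+T[:3,3]; c=c*[1,-1,-1]; q=c@p["mtx"].T
    return q[:,:2]/q[:,2:]
def ray(n,uv,z):
    p=camera_params(n);uv=np.atleast_2d(np.array(uv,float))
    d=np.c_[uv,np.ones(len(uv))]@np.linalg.inv(p["mtx"]).T; d=d*[1,-1,-1]
    d=d@p["T"][:3,:3].T; o=p["T"][:3,3]
    return o+d*((z-o[2])/d[:,2])[:,None]
def crop(im,x0,y0,w,h,s,fn):
    c=cv2.resize(im[y0:y0+h,x0:x0+w],None,fx=s,fy=s,interpolation=cv2.INTER_CUBIC)
    for i in range(0,w,10): cv2.putText(c,str(x0+i),(i*s,8),0,.3,(0,0,255),1); cv2.line(c,(i*s,0),(i*s,3),(0,0,255))
    for i in range(0,h,10): cv2.putText(c,str(y0+i),(0,i*s+4),0,.3,(0,0,255),1)
    cv2.imwrite(fn,c)
def st():
    s=observe(); R=s["ee_rot"]
    print("t",round(s["time"],2),"tcp",s["tcp_pos"].round(1),"yaw(jaw)",round(float(np.degrees(np.arctan2(R[1,1],R[0,1]))),1),"xaxis",R[:,0].round(3),"w",round(float(s["gripper_width"]),1),"F",s["wrist_force"].round(1),"q",s["joints"].round(2))
E
python3 - <<'E'
from h import *
t=cv2.imread("pics/top0.png"); s=cv2.imread("pics/scene0.png")
crop(t,215,125,125,100,6,"pics/c1.png")
crop(t,345,155,80,95,6,"pics/c2.png")
crop(t,60,95,150,145,4,"pics/c3.png")
crop(s,220,100,210,170,3,"pics/c4.png")
E
```

```text
(no output)
```

View pics/c1.png

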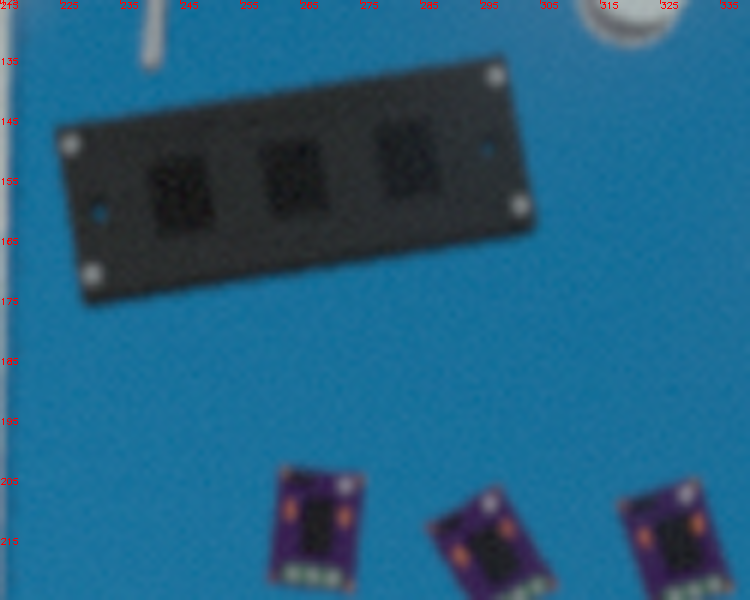

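View pics/c2.png

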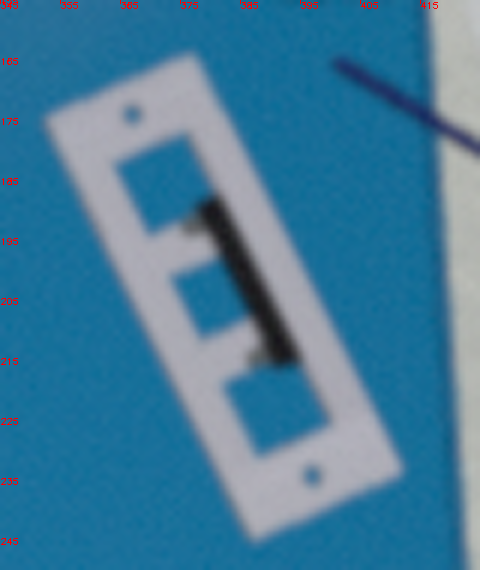

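View pics/c3.png

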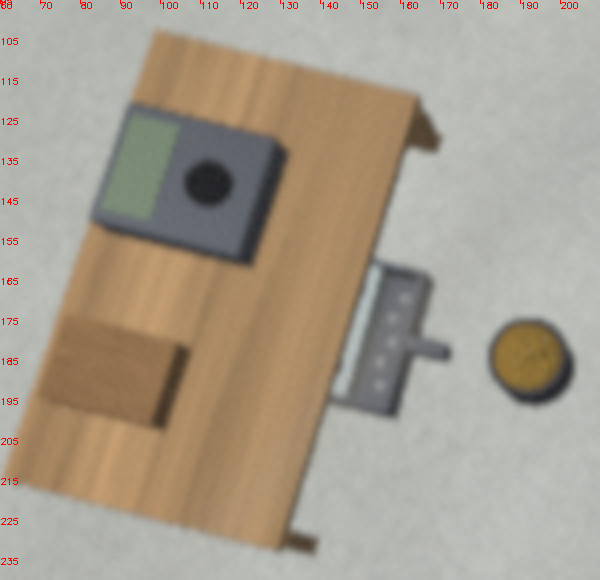

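View pics/c4.png

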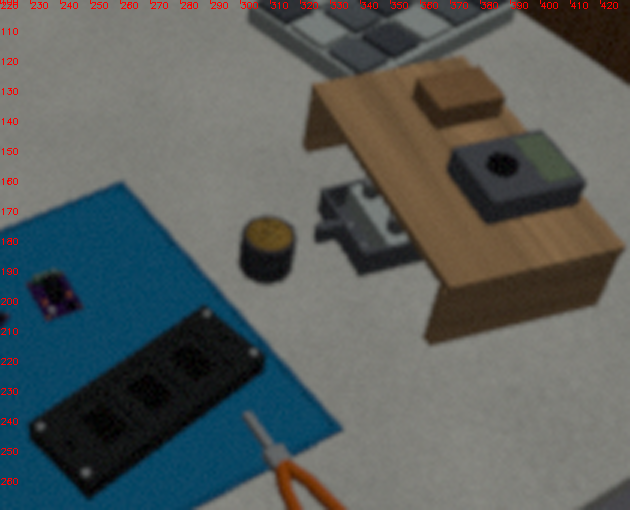

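```bash
cat > m.py <<'E'
from h import *
def px(pts,x0,y0,s): return [(x0+(a+.5)/s-.5,y0+(b+.5)/s-.5) for a,b in pts]
def sh(name,P): print(name,P[:,:2].round(1).tolist())
A=ray("top",px([(57,128),(502,57),(536,230),(85,305)],215,125,6),28); sh("pallet",A); c=A.mean(0);print(c.round(1))
sh("pholes",ray("top",px([(99,211),(488,149)],215,125,6),14))
C=ray("top",px([(45,120),(195,53),(405,468),(255,543)],345,155,6),6); sh("cover",C);print(C.mean(0).round(1))
sh("cholesz3",ray("top",px([(132,114),(312,475)],345,155,6),3))
T=ray("top",px([(427,272),(397,415),(450,352)],60,95,4),36); sh("tray",T)
R=ray("top",px([(155,30),(420,97),(280,550),(5,482)],60,95,4),94); sh("riser",R);print(R.mean(0).round(1))
sh("cleaner",ray("top",px([(528,355)],60,95,4),55)); 
def pang(A,i,j): d=A[j]-A[i]; return round(float(np.degrees(np.arctan2(d[1],d[0]))),1)
print("pallet y ang",pang(A,1,0),pang(A,2,3),"x ang",pang(A,3,0),pang(A,2,1))
print("cover y", pang(C,3,0),pang(C,2,1),"x",pang(C,0,1),pang(C,3,2))
print("tray y",pang(T,0,1),"riser y",pang(R,1,2),pang(R,0,3),"x",pang(R,1,0))
im=cv2.imread("pics/top0.png").astype(int); b,g,r=im[...,0],im[...,1],im[...,2]
m=((b>g+15)&(r>g+5)&(np.arange(384)[:,None]<260)&(np.arange(384)[:,None]>190)).astype(np.uint8)
m=cv2.morphologyEx(m,cv2.MORPH_CLOSE,np.ones((7,7)))
n,L,S,ce=cv2.connectedComponentsWithStats(m)
for i in range(1,n):
    if S[i,4]>60:
        q=cv2.minAreaRect(np.argwhere(L==i)[:,::-1].astype(np.float32)); bx=cv2.boxPoints(q)
        W=ray("top",bx,3); print("board",S[i],q[0],W.mean(0).round(1),[round(float(np.linalg.norm(W[k]-W[k-1])),1) for k in range(4)],pang(W,0,1),pang(W,1,2))
E
python3 m.py
python3 - <<'E'
from h import *
t=cv2.imread("pics/top0.png"); s=cv2.imread("pics/scene0.png")
crop(t,255,195,90,45,8,"pics/c5.png")
crop(s,165,180,100,60,7,"pics/c6.png")
E
```

```text
pallet [[668.4, 152.7], [707.3, -72.4], [617.3, -88.1], [577.5, 137.3]]
[642.6  32.4  28. ]
pholes [[629.0, 131.5], [662.8, -66.3]]
cover [[587.0, -237.6], [622.4, -315.8], [411.7, -410.0], [374.5, -333.3]]
[ 498.9 -324.2    6. ]
cholesz3 [[591.0, -283.0], [408.2, -364.5]]
tray [[613.5, 323.0], [505.9, 340.5], [553.1, 303.6]]
riser [[778.7, 515.5], [729.4, 321.4], [403.4, 403.7], [449.2, 595.6]]
[590.2 459.   94. ]
cleaner [[547.7, 243.4]]
pallet y ang 99.8 100.0 x ang 9.6 9.9
cover y 24.2 24.1 x -65.6 -64.1
tray y 170.8 riser y 165.8 166.3 x 75.7
board [261 204  14  16 190] (267.5, 211.5) [472.9  20.6   3. ] [45.2, 39.2, 45.3, 38.9] -89.7 179.7
board [287 207  18  20 181] (295.9325866699219, 216.29214477539062) [458.9 -64.6   3. ] [46.0, 38.0, 46.2, 37.8] -57.9 -148.7
board [319 206  16  20 185] (327.04998779296875, 215.1500244140625) [ 462.8 -158.2    3. ] [49.9, 38.6, 50.0, 38.3] -71.4 -163.2
```

View pics/c5.png

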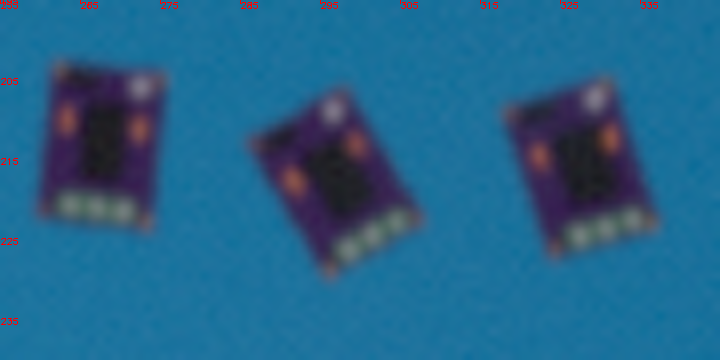

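View pics/c6.png

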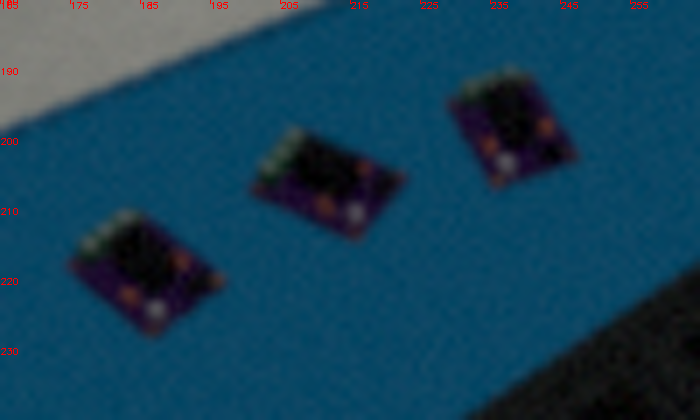

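```bash
cat >> m.py <<'E'
print("--boards")
for nm,P in dict(b0=[(57,67),(165,79),(148,225),(40,212)],b1=[(254,145),(345,90),(420,220),(330,272)],b2=[(508,113),(608,80),(655,227),(555,257)]).items():
    W=ray("top",px(P,255,195,8),3); print(nm,W.mean(0).round(1),"x ang",pang(W,3,0),pang(W,2,1),"y",pang(W,1,0),pang(W,2,3))
for nm,p in dict(b0=(103,140),b1=(337,180),b2=(584,163)).items(): sh(nm+" relay top",ray("top",px([p],255,195,8),23))
E
python3 m.py | sed -n '/--b/,$p'
python3 -m jog '[45,60,0,0,0,10, 45,60,0,0,0,10, 45,60,0,0,0,10, 45,60,0,0,0,10, 45,60,0,0,0,10]'
python3 -m jog '[10,60,0,0,0,3, 10,60,0,0,0,0, 5,60,0,0,0,0, 0,60,0,0,0,0, 0,60,0,0,0,0]'
python3 -c "from h import *;st()"
```

```text
--boards
b0 [469.  21.   3.] x ang -6.6 -6.9 y 83.9 83.4
b1 [456.  -66.9   3. ] x ang 30.5 29.3 y 121.3 119.9
b2 [ 461.2 -158.8    3. ] x ang 16.8 16.1 y 108.5 106.8
b0 relay top [[468.8, 21.7]]
b1 relay top [[454.5, -64.5]]
b2 relay top [[461.3, -155.9]]
time: 0.72
tcp_pos: [469.5, -359.5, 229.3]
ee_rot: [[-0.004, 0.969, -0.245], [-0.002, -0.245, -0.969], [-1.0, -0.003, 0.002]]
wrist_force: [0.7, -0.4, -0.7]
gripper_width: 85.4
time: 1.35
tcp_pos: [495.6, -50.2, 228.2]
ee_rot: [[-0.004, 0.982, -0.188], [-0.001, -0.188, -0.982], [-1.0, -0.003, 0.002]]
wrist_force: [0.3, -0.4, -0.9]
gripper_width: 85.5
t 1.35 tcp [495.6 -50.2 228.2] yaw(jaw) -10.8 xaxis [-0.004 -0.001 -1.   ] w 85.5 F [ 0.3 -0.4 -0.9] q [ 0.35  0.17 -0.41  1.97  0.08  1.02 -0.29]
```

```bash

python3 -m jog '[12,60,0,0,0,0, 10,60,0,0,0,0, 10,60,0,0,0,0, 10,60,0,0,0,0, 8,50,0,0,0,0]'
python3 - <<'E'
from h import *
st()
print(proj("scene",[(548,243,55),(548,243,0)]), ray("scene",[(309,178.2)],55))
s=grab("scene","pics/s1.png"); crop(s,220,100,210,170,3,"pics/c7.png")
E
```

```text
time: 1.98
tcp_pos: [544.5, 248.5, 228.1]
ee_rot: [[-0.004, 0.982, -0.189], [-0.002, -0.189, -0.982], [-1.0, -0.003, 0.003]]
wrist_force: [0.7, -0.3, 0.3]
gripper_width: 85.2
t 1.98 tcp [544.5 248.5 228.1] yaw(jaw) -10.9 xaxis [-0.004 -0.002 -1.   ] w 85.2 F [ 0.7 -0.3  0.3] q [-0.1   0.36 -0.55  1.75  0.21  1.09 -0.91]
[[308.8973874  175.93593789]
 [307.2314275  187.6733907 ]] [[556.56186376 237.15955465  55.        ]]
```

View pics/c7.png

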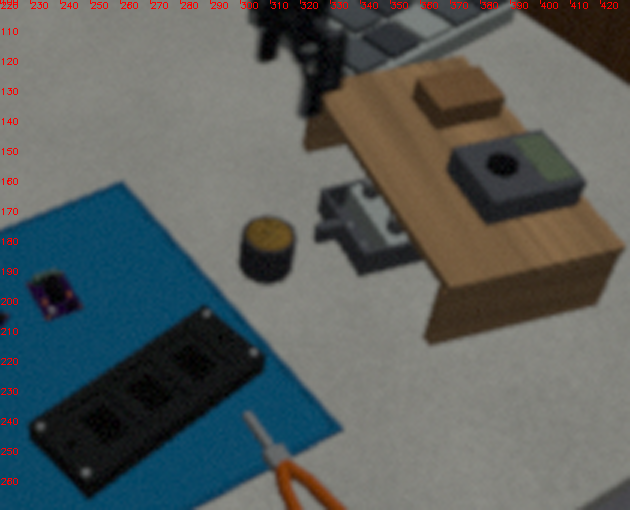

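```bash
python3 - <<'E'
from h import *
s=observe();R=s["ee_rot"];p=s["tcp_pos"]
for w in(42.7,57): print(proj("scene",[p-13*R[:,0]+k*w*R[:,1] for k in(-1,1)]).round(1).tolist(),proj("top",[p-13*R[:,0]+k*w*R[:,1] for k in(-1,1)]).round(1).tolist())
im=grab("top","pics/t1.png");crop(im,120,90,130,130,5,"pics/c8.png")
im=grab("scene","pics/s2.png");crop(im,270,80,80,70,8,"pics/c9.png")
E
```

```text
[[311.7, 119.1], [324.9, 136.3]] [[172.5, 187.9], [180.1, 154.5]]
[[309.6, 116.4], [327.3, 139.4]] [[171.2, 193.6], [181.4, 149.0]]
```

View pics/c8.png

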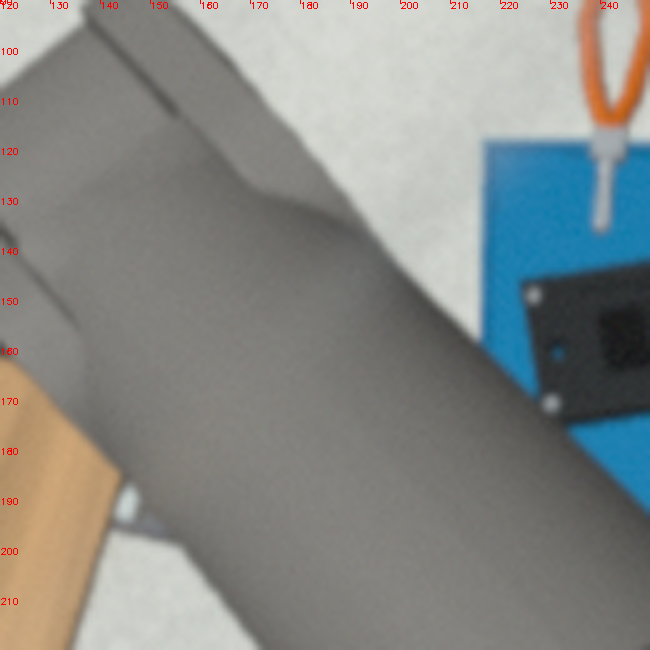

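View pics/c9.png

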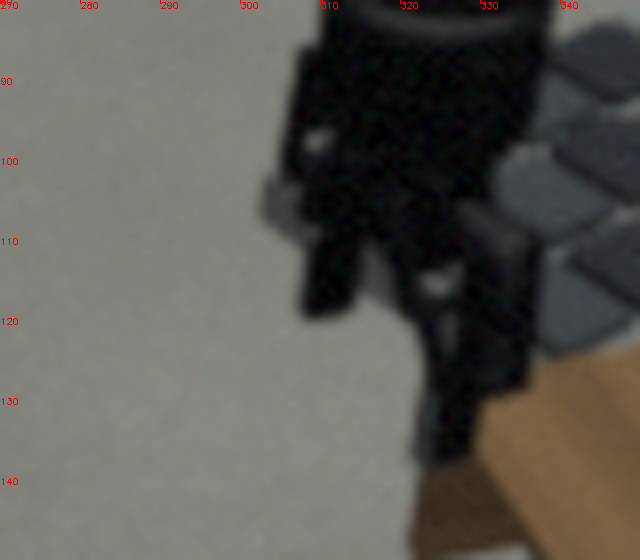

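```bash

python3 -m jog '[4,-6,-50,0,0,0, 0,0,-50,0,0,0, 0,0,-50,0,0,0, 0,0,-45,0,0,0, 0,0,-20,0,0,0]' 
python3 -c "from h import *;st()"
python3 -m jog '[0,0,-2,0,0,0, 0,0,0,0,0,0, 0,0,0,0,0,0, 0,0,0,0,0,0]' 40
python3 -c "from h import *;st()"
```

```text
time: 2.75
tcp_pos: [549.2, 237.5, 8.3]
ee_rot: [[-0.001, 0.982, -0.19], [-0.003, -0.19, -0.982], [-1.0, -0.0, 0.003]]
wrist_force: [0.7, 0.2, 0.6]
gripper_width: 85.3
t 2.75 tcp [549.2 237.5   8.3] yaw(jaw) -11.0 xaxis [-0.001 -0.003 -1.   ] w 85.3 F [0.7 0.2 0.6] q [-0.17  0.62 -0.44  1.91  0.4   0.7  -1.05]
time: 3.25
tcp_pos: [550.8, 237.1, 9.4]
ee_rot: [[0.002, 0.982, -0.191], [-0.003, -0.191, -0.981], [-1.0, 0.002, 0.002]]
wrist_force: [-0.5, -0.8, -3.5]
gripper_width: 58.7
t 3.25 tcp [550.8 237.1   9.4] yaw(jaw) -11.0 xaxis [ 0.002 -0.003 -1.   ] w 58.7 F [-0.5 -0.8 -3.5] q [-0.17  0.62 -0.44  1.91  0.4   0.7  -1.05]
```

```bash

python3 -m jog '[0,0,30,0,0,0, 40,7,0,0,0,0, 40,7,0,0,0,0, 39,7,0,0,0,0, 0,0,0,0,0,0]' 
python3 -c "from h import *;st()"
```

```text
time: 3.88
tcp_pos: [674.3, 258.4, 44.2]
ee_rot: [[0.006, 0.982, -0.191], [-0.002, -0.191, -0.982], [-1.0, 0.006, 0.001]]
wrist_force: [-0.5, -0.1, -3.3]
gripper_width: 58.7
t 3.88 tcp [674.3 258.4  44.2] yaw(jaw) -11.0 xaxis [ 0.006 -0.002 -1.   ] w 58.7 F [-0.5 -0.1 -3.3] q [-0.16  0.73 -0.44  1.6   0.38  0.9  -0.93]
```

```bash

python3 -m jog '[0,0,-30,0,0,0, 0,0,-5,0,0,0, 0,0,-1,0,0,0]' 
python3 -c "from h import *;st()"
```

```text
time: 4.25
tcp_pos: [674.1, 258.8, 9.4]
ee_rot: [[0.007, 0.982, -0.191], [-0.001, -0.191, -0.982], [-1.0, 0.007, -0.0]]
wrist_force: [0.4, 0.6, -2.9]
gripper_width: 58.4
t 4.25 tcp [674.1 258.8   9.4] yaw(jaw) -11.0 xaxis [ 0.007 -0.001 -1.   ] w 58.4 F [ 0.4  0.6 -2.9] q [-0.17  0.77 -0.43  1.61  0.4   0.85 -0.95]
```

```bash

python3 -m jog '[0,0,-1.5,0,0,0, 0,0,-1,0,0,0]' | grep -E 'tcp_pos|force'
python3 -m jog '[0,0,-1.5,0,0,0, 0,0,-1,0,0,0]' | grep -E 'tcp_pos|force'
```

```text
tcp_pos: [674.5, 259.2, 8.7]
wrist_force: [0.5, -0.2, -3.1]
tcp_pos: [674.8, 259.4, 7.0]
wrist_force: [-3.4, -1.2, 4.5]
```

Contact: release, rise, and look.

```bash

python3 -m jog '[0,0,0,0,0,0, 0,0,0,0,0,0, 0,0,0,0,0,0]' 85 | grep -E 'tcp_pos|force|width'
python3 -m jog '[0,0,40,0,0,0, 0,0,50,0,0,0, 0,0,50,0,0,0, 0,-50,30,0,0,0, 0,-60,0,0,0,0]'  | grep -E 'tcp_pos|force|width'
python3 - <<'E'
from h import *
im=grab("top","pics/t2.png");crop(im,60,95,160,145,4,"pics/c10.png")
im=grab("scene","pics/s3.png");crop(im,220,100,210,170,3,"pics/c11.png")
E
```

```text
tcp_pos: [675.4, 259.7, 7.7]
wrist_force: [0.1, -0.4, -0.3]
gripper_width: 85.3
tcp_pos: [673.4, 153.2, 182.7]
wrist_force: [1.1, -0.4, -1.4]
gripper_width: 85.3
```

View pics/c10.png

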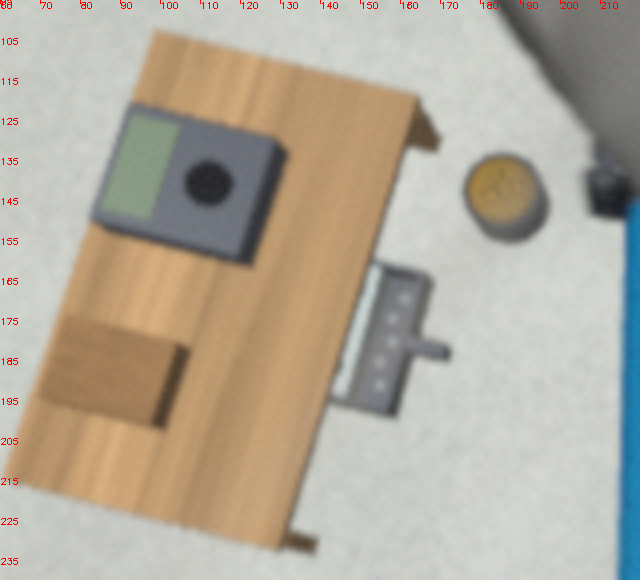

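View pics/c11.png

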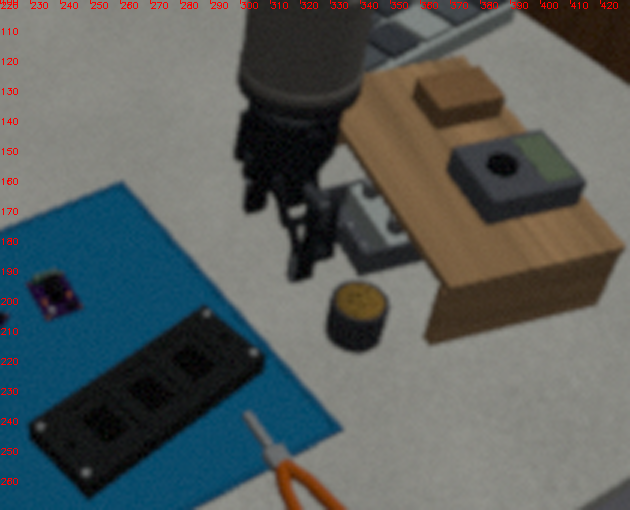

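```bash
python3 - <<'E'
from h import *
print(ray("top",[(185.3,141.8)],57),ray("scene",[(220+358/3,100+300/3)],57))
t=cv2.imread("pics/t2.png"); crop(t,138,155,44,50,13,"pics/c12.png")
E
```

```text
[[672.02254132 265.49421366  57.        ]] [[680.9960507 259.5299284  57.       ]]
```

View pics/c12.png

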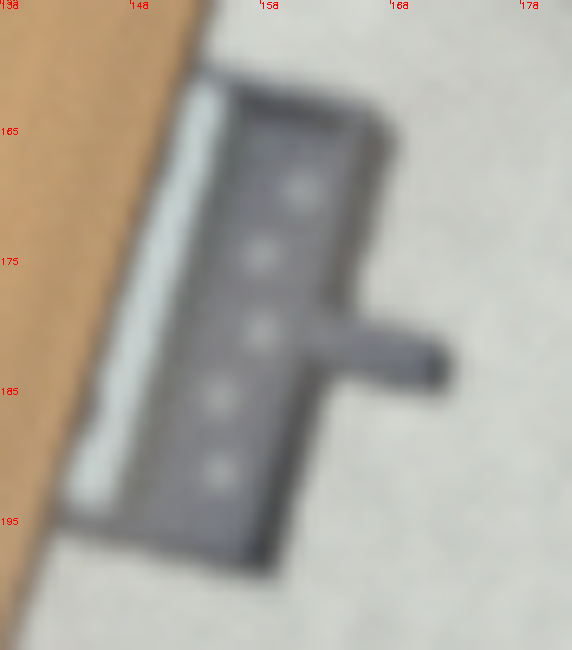

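```bash
python3 - <<'E'
from h import *
px=lambda P:[(138+(a+.5)/13-.5,155+(b+.5)/13-.5) for a,b in P]
W=ray("top",px([(355,115),(245,555),(320,335),(425,362)]),36);print(W.round(1))
a=lambda d:np.degrees(np.arctan2(d[1],d[0])); print(a(W[1]-W[0]),a(W[2]-W[3]),np.linalg.norm(W[1]-W[0]),np.linalg.norm(W[2]-W[3]))
E
```

```text
[[611.2 327.4  36. ]
 [509.3 347.9  36. ]
 [559.9 333.2  36. ]
 [553.8 309.2  36. ]]
168.62167521994854 75.78500897869228 103.96572144652653 24.81051625839967
```

```bash

python3 -m jog '[-39,53,0,0,0,-1, -39,53,0,0,0,-1, -38,54,0,0,0,0, 0,0,-20,0,0,0, 0,0,0,0,0,0]' 60 | grep -E 'tcp_pos|force|width'
python3 -c "from h import *;st()"
```

```text
tcp_pos: [557.4, 302.9, 160.5]
wrist_force: [0.3, 0.4, -0.0]
gripper_width: 60.0
t 6.47 tcp [557.4 302.9 160.5] yaw(jaw) -13.5 xaxis [ 0.009 -0.002 -1.   ] w 60.0 F [ 0.3  0.4 -0. ] q [-0.2   0.48 -0.53  1.75  0.29  0.99 -1.08]
```

```bash

python3 -m jog '[0,6,-50,0,0,0, 0,2,-50,0,0,0, 0,1,-40,0,0,0, 0,1,-10,0,0,0, 0,0,0,0,0,0]' 60 | grep -E 'tcp_pos|force|width'
```

```text
tcp_pos: [563.1, 310.2, 10.3]
wrist_force: [0.3, -0.9, 0.4]
gripper_width: 59.8
```

```bash

python3 -m jog '[-6,0,-2,0,0,0, 0,0,0,0,0,0]' 60 | grep -E 'tcp_pos|force|width'
python3 -m jog '[0,0,0,0,0,0, 0,0,0,0,0,0, 0,0,0,0,0,0, 0,0,0,0,0,0]' 4 | grep -E 'tcp_pos|force|width'
python3 -c "from h import *;st()"
```

```text
tcp_pos: [558.4, 310.6, 11.2]
wrist_force: [0.0, 0.0, -0.0]
gripper_width: 60.0
tcp_pos: [559.1, 310.9, 13.2]
wrist_force: [-1.2, 0.0, 0.8]
gripper_width: 10.6
t 7.85 tcp [559.1 310.9  13.2] yaw(jaw) -13.9 xaxis [ 0.02   0.001 -1.   ] w 10.6 F [-1.2  0.   0.8] q [-0.28  0.66 -0.45  1.82  0.42  0.74 -1.2 ]
```

```bash

python3 -m jog '[-4,-18,-0.5,0,0,0, -4,-18,-0.5,0,0,0, -4,-18,-0.5,0,0,0, -4,-18,-0.5,0,0,0, -4,-16,-0.5,0,0,0]' | grep -E 'tcp_pos|force|width'
python3 - <<'E'
from h import *
st()
im=grab("top","pics/t3.png");crop(im,100,95,160,145,4,"pics/c13.png")
im=grab("scene","pics/s4.png");crop(im,220,100,210,170,3,"pics/c14.png")
E
```

```text
tcp_pos: [541.0, 228.2, 13.1]
wrist_force: [2.2, 5.0, 2.6]
gripper_width: 10.6
t 8.47 tcp [541.  228.2  13.1] yaw(jaw) -13.8 xaxis [ 0.027  0.013 -1.   ] w 10.6 F [2.2 5.  2.6] q [-0.15  0.59 -0.46  1.96  0.42  0.66 -1.11]
```

View pics/c14.png

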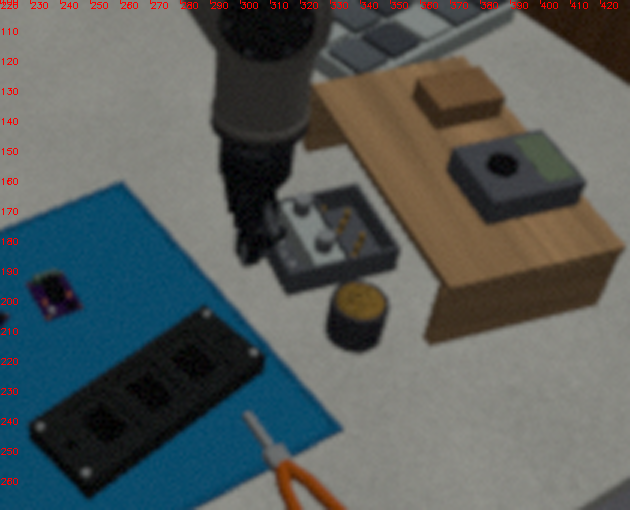

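```bash

python3 -m jog '[0,0,0,0,0,0, 0,0,0,0,0,0]' 40 | grep -E 'tcp_pos|force|width'
python3 -m jog '[0,0,40,0,0,0, 0,0,50,0,0,0, 0,-10,50,-0.7,1.5,0, -30,-60,0,0,0,0, -25,-60,0,0,0,0]' 45  | grep -E 'tcp_pos|force|width'
python3 - <<'E'
from h import *
st()
im=cv2.imread("pics/t2.png");im0=cv2.imread("pics/top0.png"); 
crop(im0,220,130,88,50,9,"pics/c15.png")
s=cv2.imread("pics/s1.png"); crop(s,225,198,90,70,8,"pics/c16.png")
E
```

```text
tcp_pos: [540.9, 225.6, 12.9]
wrist_force: [0.4, 0.2, -0.5]
gripper_width: 40.1
tcp_pos: [486.2, 101.9, 155.7]
wrist_force: [0.9, -1.4, 0.0]
gripper_width: 44.9
t 9.45 tcp [486.2 101.9 155.7] yaw(jaw) -13.4 xaxis [-0.003 -0.001 -1.   ] w 44.9 F [ 0.9 -1.4  0. ] q [ 0.15  0.27 -0.56  2.04  0.19  0.88 -0.75]
```

View pics/c15.png

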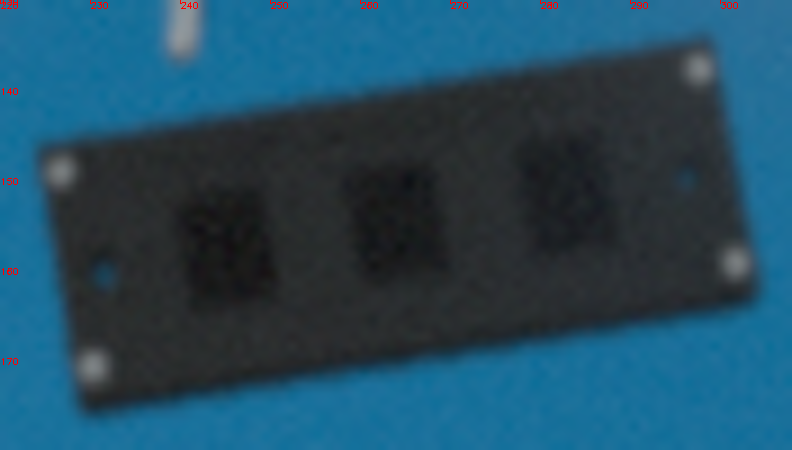

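View pics/c16.png

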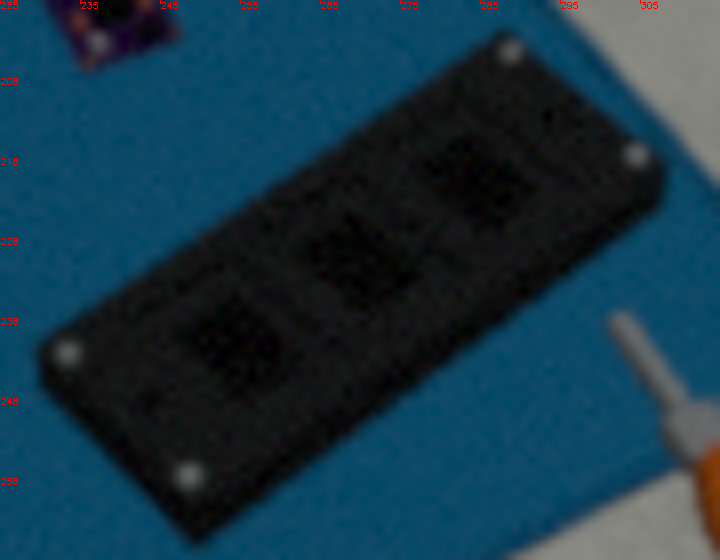

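```bash
python3 - <<'E'
from h import *
px=lambda P,x0,y0,s:[(x0+(a+.5)/s-.5,y0+(b+.5)/s-.5) for a,b in P]
t=px([(61,172),(699,69),(736,263),(93,367)],220,130,9); s=px([(511,50),(67,353),(188,477),(637,155)],225,198,8)
for z in(28,30):
  A=ray("top",t,z);B=ray("scene",s,z); print(z,A.round(1)[:,:2].tolist(),A.mean(0).round(1),B.round(1)[:,:2].tolist(),B.mean(0).round(1))
a=lambda d:round(float(np.degrees(np.arctan2(d[1],d[0]))),2)
print(a(A[0]-A[1]),a(A[3]-A[2]),a(B[0]-B[1]),a(B[3]-B[2]))
# order: top: +x+y, +x-y,-x-y,-x+y
H=ray("top",px([(104,275),(686,180)],220,130,9),14);print(H.round(1),H.mean(0).round(1),a(H[0]-H[1]))
# board0 & relay scene (from crop c6 7x off 165,180)
print(ray("scene",px([(513,105),(327,163),(148,252)],165,180,7),23).round(1))
E
```

```text
28 [[659.9, 145.7], [697.3, -69.1], [630.0, -80.5], [593.0, 134.1]] [645.1  32.5  28. ] [[594.7, 133.9], [632.7, -81.9], [699.7, -70.6], [662.5, 145.3]] [647.4  31.7  28. ]
30 [[659.3, 145.6], [696.7, -68.9], [629.5, -80.3], [592.6, 134.0]] [644.5  32.6  30. ] [[596.1, 132.8], [634.0, -82.5], [700.8, -71.2], [663.7, 144.2]] [648.7  30.8  30. ]
99.89 99.78 99.98 99.77
[[627.9 131.5  14. ]
 [662.4 -65.8  14. ]] [645.1  32.8  14. ] 99.92
[[ 476.    19.6   23. ]
 [ 464.4  -68.9   23. ]
 [ 471.  -158.1   23. ]]
```

```bash

python3 -m jog '[-8,-40,-10,0,0,3.5, -8,-41,-40,0,0,3.2, 0,0,-50,0,0,0, 0,0,0,0,0,0]' 45 | grep -E 'tcp_pos|force|width'
python3 -c "from h import *;st()"
```

```text
tcp_pos: [468.1, 13.8, 54.8]
wrist_force: [-0.5, 0.1, 1.8]
gripper_width: 45.1
t 9.95 tcp [468.1  13.8  54.8] yaw(jaw) -6.8 xaxis [-0.001 -0.004 -1.   ] w 45.1 F [-0.5  0.1  1.8] q [ 0.25  0.39 -0.49  2.18  0.31  0.64 -0.58]
```

```bash

python3 -m jog '[2.5,6.5,-25,0,0,0, 0,0,-15,0,0,0, 0,0,0,0,0,0]' 45 | grep -E 'tcp_pos|force|width'
python3 -c "from h import *;st()"
```

```text
tcp_pos: [473.2, 21.7, 17.7]
wrist_force: [0.0, 0.6, 0.5]
gripper_width: 44.9
t 10.32 tcp [473.2  21.7  17.7] yaw(jaw) -6.7 xaxis [ 0.002 -0.004 -1.   ] w 44.9 F [0.  0.6 0.5] q [ 0.19  0.46 -0.45  2.19  0.38  0.57 -0.65]
```

```bash

python3 -m jog '[-2.5,-1,-8,0,0,0, 0,0,-4,0,0,0, 0,0,-1,0,0,0]' 45 | grep -E 'tcp_pos|force|width'
python3 -m jog '[0,0,-1,0,0,0, 0,0,-0.5,0,0,0, 0,0,-0.5,0,0,0]' 15 | grep -E 'tcp_pos|force|width'
python3 -c "from h import *;st()"
```

```text
tcp_pos: [471.8, 20.5, 6.1]
wrist_force: [-0.5, 0.2, -0.2]
gripper_width: 45.0
tcp_pos: [471.9, 20.4, 5.4]
wrist_force: [-5.0, 0.2, 13.4]
gripper_width: 26.4
t 11.07 tcp [471.9  20.4   5.4] yaw(jaw) -6.7 xaxis [ 0.006 -0.006 -1.   ] w 26.4 F [-5.   0.2 13.4] q [ 0.18  0.48 -0.43  2.2   0.4   0.53 -0.67]
```

```bash

python3 -m jog '[0,0,50,0,0,0, 10,5,30,0,0,4, 50,20,0,0,0,6, 50,20,0,0,0,6.5, 50,20,0,0,0,0]' | grep -E 'tcp_pos|force|width'
python3 -m jog '[0,0,0,0,0,0]' | grep -E 'tcp_pos|force|width'
python3 -c "from h import *;st()"
```

```text
tcp_pos: [633.6, 84.3, 89.5]
wrist_force: [-0.5, 0.4, 0.3]
gripper_width: 26.7
tcp_pos: [636.1, 86.2, 89.2]
wrist_force: [-0.8, -0.7, -0.9]
gripper_width: 26.4
t 11.82 tcp [636.1  86.2  89.2] yaw(jaw) 10.2 xaxis [ 0.008 -0.006 -1.   ] w 26.4 F [-0.8 -0.7 -0.9] q [ 0.16  0.58 -0.54  1.78  0.38  0.89 -0.37]
```

```bash

python3 -m jog '[1,3,-25,0.3,0.5,-0.3, 0,0,-15,0,0,0, 0,0,0,0,0,0]' | grep -E 'tcp_pos|force|width'
python3 - <<'E'
from h import *
st()
im=grab("scene","pics/s5.png");crop(im,225,170,90,80,8,"pics/c17.png")
E
```

```text
tcp_pos: [635.8, 88.5, 47.9]
wrist_force: [-0.2, -0.7, -0.0]
gripper_width: 26.5
t 12.2 tcp [635.8  88.5  47.9] yaw(jaw) 9.9 xaxis [-0.002 -0.001 -1.   ] w 26.5 F [-0.2 -0.7 -0. ] q [ 0.15  0.63 -0.52  1.79  0.41  0.83 -0.4 ]
```

View pics/c17.png

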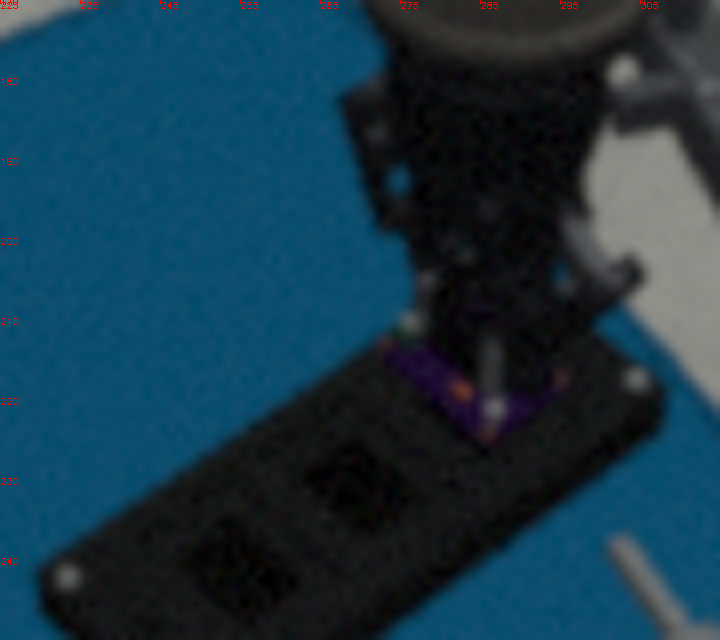

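```bash
python3 - <<'E'
from h import *
px=lambda P,x0,y0,s:[(x0+(a+.5)/s-.5,y0+(b+.5)/s-.5) for a,b in P]
W=ray("scene",px([(383,345),(487,436),(565,377)],225,170,8),45.5);print(W.round(1),((W[0]+W[2])/2).round(1),[np.linalg.norm(W[1]-W[0]),np.linalg.norm(W[2]-W[1])])
d=W[1]-W[0];print(np.degrees(np.arctan2(d[1],d[0])))
E
```

```text
[[611.6  63.8  45.5]
 [667.1  73.3  45.5]
 [658.9 113.3  45.5]] [635.2  88.6  45.5] [np.float64(56.3554411083164), np.float64(40.874037379923784)]
9.717508284883783
```

```bash

python3 -m jog '[1.5,0.3,-8,0,0,0, 0,0,-4,0,0,0, 0,0,0,0,0,0]' | grep -E 'tcp_pos|force|width'
python3 -m jog '[0,0,-2,0,0,0, 0,0,-1,0,0,0]' | grep -E 'tcp_pos|force|width'
```

```text
tcp_pos: [638.3, 88.5, 37.5]
wrist_force: [0.6, -0.8, -0.7]
gripper_width: 26.3
tcp_pos: [638.5, 88.6, 34.7]
wrist_force: [1.3, 0.3, -0.3]
gripper_width: 26.4
```

```bash

python3 -m jog '[0,0,-2,0,0,0, 0,0,-1,0,0,0]' | grep -E 'tcp_pos|force|width'
```

```text
tcp_pos: [638.6, 88.6, 31.7]
wrist_force: [-0.2, -0.6, -0.9]
gripper_width: 26.2
```

```bash

python3 -m jog '[-0.5,0,-2,0,0,0, 0,0,-1,0,0,0]' | grep -E 'tcp_pos|force|width'
python3 -m jog '[0,0,-1.5,0,0,0, 0,0,-0.5,0,0,0]' | grep -E 'tcp_pos|force|width'
```

```text
tcp_pos: [638.0, 88.6, 28.4]
wrist_force: [0.5, 0.5, -1.8]
gripper_width: 26.5
tcp_pos: [638.1, 88.7, 27.5]
wrist_force: [-5.2, -1.2, 9.9]
gripper_width: 26.4
```

```bash

python3 -m jog '[0,0,0,0,0,0, 0,0,0,0,0,0]' 45 | grep -E 'tcp_pos|force|width'
python3 -m jog '[0,0,40,0,0,0, 0,0,50,0,0,0, -50,-40,0,0,0,6, -55,-55,0,0,0,7, -55,-45,0,0,0,7]' 45 | grep -E 'tcp_pos|force|width'
python3 - <<'E'
from h import *
st()
im=grab("scene","pics/s6.png");crop(im,165,180,140,80,5,"pics/c18.png")
im=grab("top","pics/t6.png");crop(im,215,125,130,110,6,"pics/c19.png")
px=lambda P,x0,y0,s:[(x0+(a+.5)/s-.5,y0+(b+.5)/s-.5) for a,b in P]
for P in ([(405,178),(357,240),(250,190)],[(227,281),(155,337),(68,264)],[(578,156),(497,187),(447,103)]):
  W=ray("scene",px(P,165,180,7),3);print(((W[0]+W[2])/2).round(1),np.linalg.norm(W[1]-W[0]),np.linalg.norm(W[2]-W[1]))
E
```

```text
tcp_pos: [638.2, 88.7, 27.7]
wrist_force: [0.6, 0.3, -0.4]
gripper_width: 44.9
tcp_pos: [493.4, -35.3, 118.8]
wrist_force: [1.4, -1.4, 0.1]
gripper_width: 45.1
t 14.5 tcp [493.4 -35.3 118.8] yaw(jaw) 30.7 xaxis [ 0.004  0.    -1.   ] w 45.1 F [ 1.4 -1.4  0.1] q [ 0.53  0.35 -0.69  2.08  0.3   0.81  0.19]
[459.2 -68.    3. ] 41.2136675457581 58.62756465828992
[ 465.1 -159.     3. ] 41.43154711417452 59.54221173063731
[472.6  19.9   3. ] 40.954087425398285 57.680026679589865
```

View pics/c18.png

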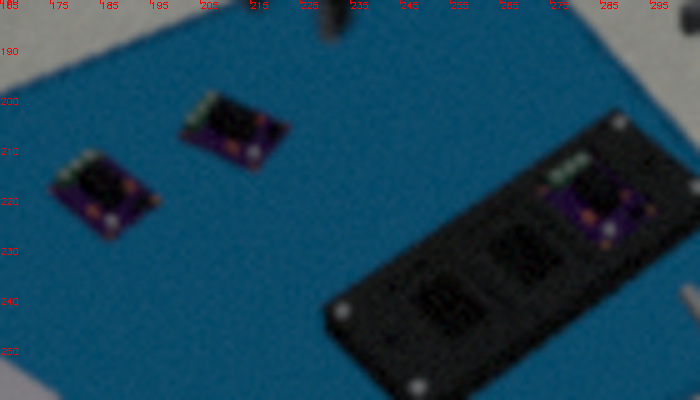

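View pics/c19.png

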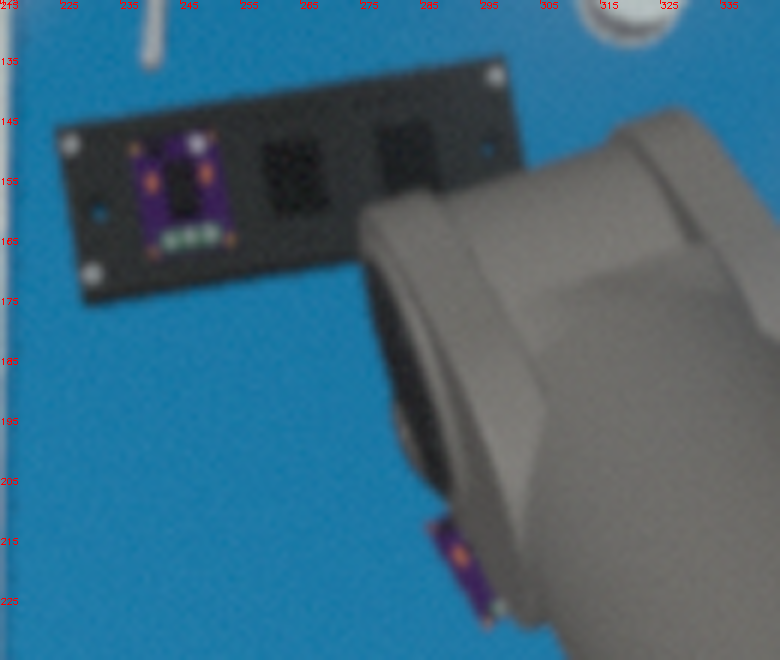

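```bash

python3 -m jog '[-34.5,-32.7,-40,0,0.2,-0.7, 0,0,-35,0,0,0, 0,0,-20,0,0,0, 0,0,0,0,0,0]' 45 | grep -E 'tcp_pos|force|width'
python3 -c "from h import *;st()"
```

```text
tcp_pos: [457.7, -71.6, 25.4]
wrist_force: [0.6, -0.1, 0.2]
gripper_width: 45.0
t 15.1 tcp [457.7 -71.6  25.4] yaw(jaw) 29.5 xaxis [-0.001 -0.004 -1.   ] w 45.0 F [ 0.6 -0.1  0.2] q [ 0.51  0.46 -0.58  2.2   0.45  0.6   0.11]
```

```bash

python3 -m jog '[0.5,3.5,-12,0,0,0, 0,0,-5,0,0,0, 0,0,-1,0,0,0]' 45 | grep -E 'tcp_pos|force|width'
python3 -m jog '[0,0,-1,0,0,0, 0,0,-0.5,0,0,0, 0,0,-0.5,0,0,0]' 15 | grep -E 'tcp_pos|force|width'
python3 -c "from h import *;st()"
```

```text
tcp_pos: [459.8, -67.5, 7.9]
wrist_force: [-0.6, 0.5, -0.3]
gripper_width: 44.9
tcp_pos: [460.0, -67.5, 7.3]
wrist_force: [-3.9, 1.2, 9.3]
gripper_width: 26.2
t 15.85 tcp [460.  -67.5   7.3] yaw(jaw) 29.5 xaxis [ 0.003 -0.005 -1.   ] w 26.2 F [-3.9  1.2  9.3] q [ 0.47  0.49 -0.55  2.2   0.49  0.56  0.06]
```

```bash

python3 -m jog '[0,0,45,0,0,0, 20,10,40,0,0,-4, 50,27,0,0,0,-8, 55,30,0,0,0,-7.6, 50,27,0,0,0,0]' | grep -E 'tcp_pos|force|width'
python3 -m jog '[8,3,0,0,0,0, 0,0,0,0,0,0]' | grep -E 'tcp_pos|force|width'
python3 -c "from h import *;st()"
```

```text
tcp_pos: [636.8, 24.7, 97.4]
wrist_force: [0.3, 0.8, -0.4]
gripper_width: 26.5
tcp_pos: [647.0, 30.8, 97.2]
wrist_force: [-0.5, 0.1, -0.6]
gripper_width: 26.0
t 16.73 tcp [647.   30.8  97.2] yaw(jaw) 9.0 xaxis [ 0.002 -0.006 -1.   ] w 26.0 F [-0.5  0.1 -0.6] q [ 0.25  0.58 -0.54  1.75  0.37  0.91 -0.29]
```

```bash

python3 -m jog '[0.5,0.5,-30,0.3,0.1,0.8, 0,0,-20,0,0,0, 0,0,0,0,0,0]' | grep -E 'tcp_pos|force|width'
python3 -c "from h import *;st()"
```

```text
tcp_pos: [645.4, 28.7, 46.6]
wrist_force: [-0.4, -0.6, -0.4]
gripper_width: 26.5
t 17.1 tcp [645.4  28.7  46.6] yaw(jaw) 9.7 xaxis [ 0.    -0.002 -1.   ] w 26.5 F [-0.4 -0.6 -0.4] q [ 0.24  0.64 -0.52  1.78  0.41  0.83 -0.31]
```

```bash

python3 -m jog '[1.5,2.5,-7,0,0,0, 0.5,0.2,-2,0,0,0, 0,0,0,0,0,0]' | grep -E 'tcp_pos|force|width'
```

```text
tcp_pos: [648.1, 31.1, 38.9]
wrist_force: [0.5, 0.4, -0.4]
gripper_width: 26.0
```

```bash

python3 -m jog '[0,0.4,-3,0,0,0, 0,0,-2,0,0,0]' | grep -E 'tcp_pos|force|width'
python3 -m jog '[0,0,-1.5,0,0,0, 0,0,-0.5,0,0,0]' | grep -E 'tcp_pos|force|width'
python3 -m jog '[0,0,-1.5,0,0,0, 0,0,-0.5,0,0,0]' | grep -E 'tcp_pos|force|width'
```

```text
tcp_pos: [648.5, 31.7, 34.4]
wrist_force: [0.1, -0.1, -1.6]
gripper_width: 26.6
tcp_pos: [648.5, 31.6, 32.2]
wrist_force: [-0.2, -0.5, -0.6]
gripper_width: 26.3
tcp_pos: [648.4, 31.6, 30.0]
wrist_force: [0.1, 0.3, -0.2]
gripper_width: 26.3
```

```bash

python3 -m jog '[0,0,-1.2,0,0,0, 0,0,-0.3,0,0,0]' | grep -E 'tcp_pos|force|width'
python3 -m jog '[0,0,0,0,0,0, 0,0,0,0,0,0]' 45 | grep -E 'tcp_pos|force|width'
python3 -m jog '[0,0,40,0,0,0, 0,0,50,0,0,0, -50,-55,0,0,0,3, -60,-60,0,0,0,3, -55,-55,0,0,0,0]' 45 | grep -E 'tcp_pos|force|width'
python3 - <<'E'
from h import *
st()
im=grab("scene","pics/s7.png");crop(im,165,180,140,80,5,"pics/c20.png")
E
```

```text
tcp_pos: [648.6, 31.7, 29.4]
wrist_force: [-2.9, -0.5, 4.0]
gripper_width: 26.3
tcp_pos: [648.7, 31.7, 29.5]
wrist_force: [0.8, -0.1, -0.1]
gripper_width: 44.7
tcp_pos: [514.7, -104.1, 120.6]
wrist_force: [1.8, -0.3, 0.7]
gripper_width: 45.0
t 19.35 tcp [ 514.7 -104.1  120.6] yaw(jaw) 16.2 xaxis [ 0.006 -0.    -1.   ] w 45.0 F [ 1.8 -0.3  0.7] q [ 0.59  0.38 -0.61  2.02  0.29  0.83  0.09]
```

View pics/c20.png

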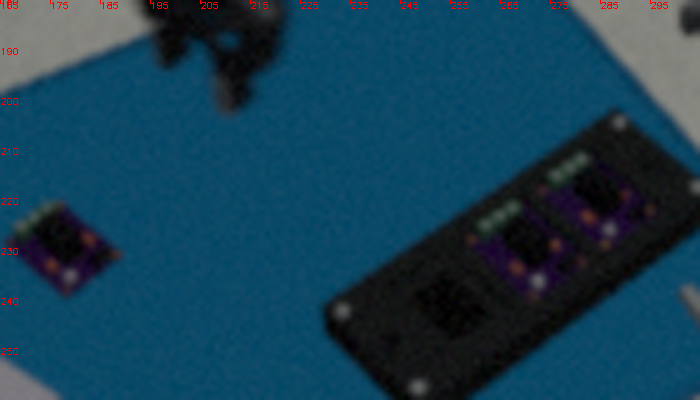

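Two boards are seated. board2 has been knocked aside, now at about scene (178,229), so I'll measure it again.

```bash
python3 - <<'E'
from h import *
im=cv2.imread("pics/s7.png");crop(im,155,210,50,40,14,"pics/c21.png")
E
```

```text
(no output)
```

View pics/c21.png

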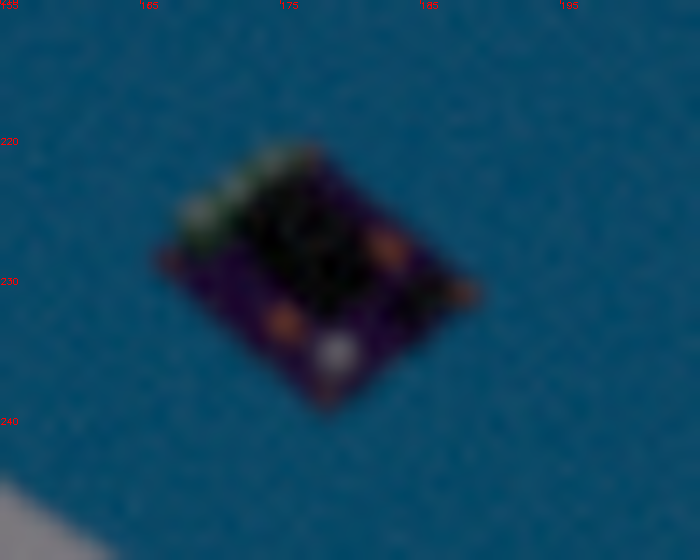

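```bash
python3 - <<'E'
from h import *
px=lambda P,x0,y0,s:[(x0+(a+.5)/s-.5,y0+(b+.5)/s-.5) for a,b in P]
W=ray("scene",px([(480,292),(325,412),(158,260),(316,145)],155,210,14),3);print(W.round(1),((W[0]+W[2])/2).round(1),((W[1]+W[3])/2).round(1),np.linalg.norm(W[1]-W[0]),np.linalg.norm(W[2]-W[1]))
for d in (W[1]-W[2],W[0]-W[3],W[0]-W[1]): print(np.degrees(np.arctan2(d[1],d[0])))
im=grab("top","pics/t7.png");crop(im,290,190,90,60,8,"pics/c22.png")
E
```

```text
[[ 512.4 -168.9    3. ]
 [ 524.7 -209.6    3. ]
 [ 468.9 -225.1    3. ]
 [ 456.8 -183.6    3. ]] [ 490.7 -197.     3. ] [ 490.8 -196.6    3. ] 42.533355718031856 57.90407611610892
15.497158241519879
14.838371305275562
106.92659278176193
```

View pics/c22.png

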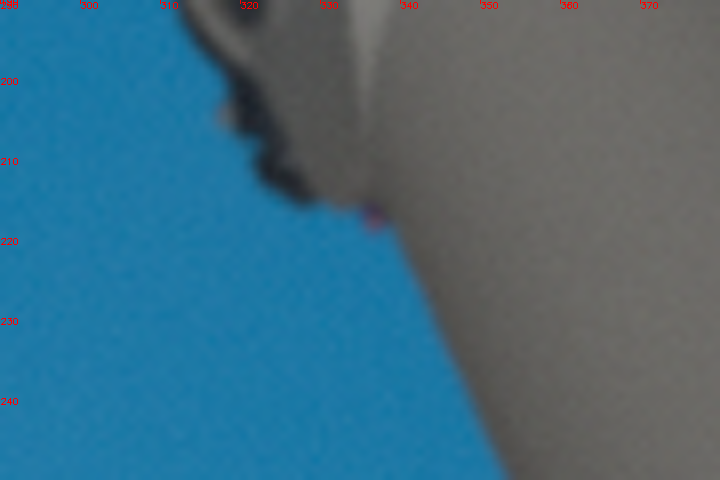

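```bash

python3 -m jog '[-12,-46,-20,0,0.3,-0.5, -12,-46.7,-35,0,0,0, 0,0,-35,0,0,0, 0,0,0,0,0,0]' 45 | grep -E 'tcp_pos|force|width'
python3 -c "from h import *;st()"
```

```text
tcp_pos: [486.9, -205.5, 29.5]
wrist_force: [0.3, 0.5, 0.1]
gripper_width: 45.2
t 19.95 tcp [ 486.9 -205.5   29.5] yaw(jaw) 15.1 xaxis [ 0.    -0.005 -1.   ] w 45.2 F [0.3 0.5 0.1] q [ 0.69  0.51 -0.51  2.06  0.41  0.66  0.18]
```

```bash

python3 -m jog '[2.5,8,-13,0,0,0, 0,0,-6,0,0,0, 0,0,0,0,0,0]' 45 | grep -E 'tcp_pos|force|width'
```

```text
tcp_pos: [491.7, -195.8, 11.9]
wrist_force: [-0.1, -0.1, 0.0]
gripper_width: 44.9
```

```bash

python3 -m jog '[0,-1.2,-3,0,0,0, 0,0,-1.5,0,0,0]' 45 | grep -E 'tcp_pos|force|width'
python3 -m jog '[0,0,-1,0,0,0, 0,0,-0.5,0,0,0, 0,0,-0.5,0,0,0]' 15 | grep -E 'tcp_pos|force|width'
python3 -m jog '[0,0,45,0,0,0, 0,0,40,0,0,-3, 40,45,0,0,0,-2.3, 50,60,0,0,0,0, 50,55,0,0,0,0]' | grep -E 'tcp_pos|force|width'
python3 -c "from h import *;st()"
```

```text
tcp_pos: [492.4, -197.0, 8.1]
wrist_force: [-0.3, -0.3, -0.5]
gripper_width: 45.2
tcp_pos: [492.5, -197.1, 7.4]
wrist_force: [-3.3, 2.6, 10.7]
gripper_width: 26.5
tcp_pos: [616.2, -58.1, 95.4]
wrist_force: [1.0, 0.1, -0.5]
gripper_width: 26.3
t 21.57 tcp [616.2 -58.1  95.4] yaw(jaw) 9.1 xaxis [ 0.004 -0.01  -1.   ] w 26.3 F [ 1.   0.1 -0.5] q [ 0.39  0.54 -0.54  1.82  0.36  0.88 -0.16]
```

```bash

python3 -m jog '[42,32.5,0,0.5,0.2,0.7, 0,0,-25,0,0,0, 0,0,-20,0,0,0, 0,0,0,0,0,0]' | grep -E 'tcp_pos|force|width'
python3 -c "from h import *;st()"
```

```text
tcp_pos: [661.4, -19.0, 48.9]
wrist_force: [0.7, 0.5, 0.0]
gripper_width: 26.6
t 22.07 tcp [661.4 -19.   48.9] yaw(jaw) 10.1 xaxis [ 0.001  0.001 -1.   ] w 26.6 F [0.7 0.5 0. ] q [ 0.3   0.65 -0.51  1.74  0.41  0.85 -0.22]
```

```bash

python3 -m jog '[-3,-6,-7,0,0,-0.2, 0,0,-3,0,0,0, 0,0,0,0,0,0]' | grep -E 'tcp_pos|force|width'
```

```text
tcp_pos: [658.3, -27.4, 39.9]
wrist_force: [-0.1, 0.3, -0.3]
gripper_width: 26.3
```

```bash

python3 -m jog '[0,2,-3,0,0,0, 0,0,-2,0,0,0]' | grep -E 'tcp_pos|force|width'
python3 -m jog '[0,0,-1.5,0,0,0, 0,0,-0.5,0,0,0]' | grep -E 'tcp_pos|force|width'
python3 -m jog '[0,0,-1.5,0,0,0, 0,0,-0.5,0,0,0]' | grep -E 'tcp_pos|force|width'
```

```text
tcp_pos: [658.7, -25.4, 35.5]
wrist_force: [0.1, -0.1, -0.8]
gripper_width: 26.5
tcp_pos: [658.7, -25.2, 33.3]
wrist_force: [0.4, 0.3, -0.2]
gripper_width: 26.5
tcp_pos: [658.8, -25.1, 31.2]
wrist_force: [0.8, -0.5, -0.2]
gripper_width: 26.5
```

```bash

python3 -m jog '[0,0,-1.5,0,0,0, 0,0,-0.5,0,0,0]' | grep -E 'tcp_pos|force|width'
python3 -m jog '[0,0,0,0,0,0, 0,0,0,0,0,0]' 45 | grep -E 'tcp_pos|force|width'
python3 -m jog '[0,0,40,0,0,0, 0,0,50,0,0,0, -30,-50,30,0,0,-10, -30,-55,20,0,0,-10, -30,-55,0,0,0,-10]' 45 | grep -E 'tcp_pos|force|width'
python3 -m jog '[-15,-45,0,0,0,-10, 0,0,0,0,0,-10, 0,0,0,0,0,-10, 0,0,0,0,0,-10]' 45 | grep -E 'tcp_pos|force|width'
python3 - <<'E'
from h import *
st()
im=grab("scene","pics/s8.png");crop(im,85,190,200,110,4,"pics/c23.png");crop(im,85,210,105,80,7,"pics/c24.png")
E
```

```text
tcp_pos: [658.8, -25.0, 29.5]
wrist_force: [-4.3, 0.7, 12.4]
gripper_width: 27.0
tcp_pos: [658.9, -25.1, 29.5]
wrist_force: [0.5, -0.3, 0.1]
gripper_width: 45.3
tcp_pos: [569.8, -180.0, 171.4]
wrist_force: [0.2, -0.9, -0.8]
gripper_width: 45.2
tcp_pos: [550.7, -233.2, 172.4]
wrist_force: [-0.1, 0.3, 0.3]
gripper_width: 44.8
t 24.82 tcp [ 550.7 -233.2  172.4] yaw(jaw) -62.5 xaxis [ 0.006 -0.006 -1.   ] w 44.8 F [-0.1  0.3  0.3] q [ 0.52  0.37 -0.28  1.83  0.13  0.95 -0.91]
```

View pics/c23.png

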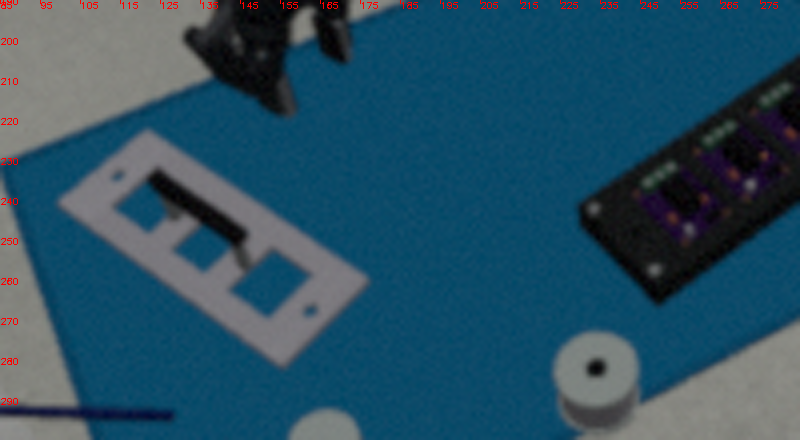

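View pics/c24.png

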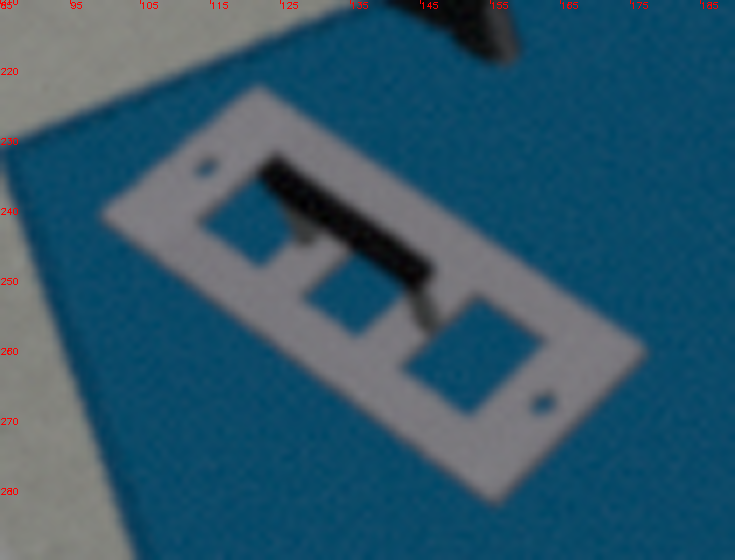

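```bash
python3 - <<'E'
from h import *
px=lambda P,x0,y0,s:[(x0+(a+.5)/s-.5,y0+(b+.5)/s-.5) for a,b in P]
W=ray("scene",px([(258,85),(648,350),(493,503),(100,213)],85,210,7),6);H=ray("scene",px([(206,166),(543,404)],85,210,7),3)
print(W.round(1),W.mean(0).round(1),H.round(1),H.mean(0).round(1))
a=lambda d:round(float(np.degrees(np.arctan2(d[1],d[0]))),2)
print(a(W[1]-W[0]),a(W[2]-W[3]),a(H[1]-H[0]),a(W[0]-W[3]))
B=ray("scene",px([(272,160),(425,278)],85,210,7),50);print("bar",B.round(1),B.mean(0).round(1),a(B[1]-B[0]))
E
```

```text
[[ 379.1 -332.8    6. ]
 [ 592.1 -238.7    6. ]
 [ 625.8 -316.1    6. ]
 [ 412.4 -409.8    6. ]] [ 502.3 -324.4    6. ] [[ 408.3 -364.9    3. ]
 [ 592.2 -283.7    3. ]] [ 500.2 -324.3    3. ]
23.83 23.72 23.82 113.43
bar [[ 460.4 -339.7   50. ]
 [ 547.  -305.6   50. ]] [ 503.7 -322.7   50. ] 21.47
```

```bash

python3 -m jog '[-25,-45,-20,0.3,0.3,-3.5, -24,-46,-45,0,0,0, 0,0,-30,0,0,0, 0,0,0,0,0,0]' 45 | grep -E 'tcp_pos|force|width'
python3 -c "from h import *;st()"
```

```text
tcp_pos: [502.3, -323.9, 78.0]
wrist_force: [-0.2, 0.2, -0.3]
gripper_width: 44.7
t 25.38 tcp [ 502.3 -323.9   78. ] yaw(jaw) -65.9 xaxis [ 0.003 -0.001 -1.   ] w 44.7 F [-0.2  0.2 -0.3] q [ 0.64  0.49 -0.22  1.9   0.15  0.77 -0.82]
```

```bash

python3 -m jog '[-0.5,-0.5,-30,0,0.2,-0.2, 0,0,-18,0,0,0, 0,0,0,0,0,0]' 45 | grep -E 'tcp_pos|force|width'
python3 -c "from h import *;st()"
```

```text
tcp_pos: [504.4, -324.3, 32.3]
wrist_force: [1.2, -0.5, -0.2]
gripper_width: 44.8
t 25.75 tcp [ 504.4 -324.3   32.3] yaw(jaw) -65.8 xaxis [ 0.003 -0.003 -1.   ] w 44.8 F [ 1.2 -0.5 -0.2] q [ 0.63  0.55 -0.21  1.91  0.18  0.69 -0.84]
```

```bash

python3 -m jog '[-3,0,-4,0,0.2,-0.2, 0,0,-1,0,0,0]' 45 | grep -E 'tcp_pos|force|width'
python3 -m jog '[0,0,0,0,0,0, 0,0,0,0,0,0, 0,0,0,0,0,0]' 5 | grep -E 'tcp_pos|force|width'
python3 -c "from h import *;st()"
python3 -m jog '[0,0,20,0,0,0, 0,0,30,0,0,0, 0,0,30,0,0,0, 0,0,0,0,0,0]' 5 | grep -E 'tcp_pos|force|width'
python3 - <<'E'
from h import *
st()
im=grab("scene","pics/s9.png");crop(im,85,170,130,100,6,"pics/c25.png")
E
```

```text
tcp_pos: [502.5, -324.5, 29.1]
wrist_force: [-0.7, -0.7, -0.1]
gripper_width: 44.9
tcp_pos: [502.9, -324.7, 30.3]
wrist_force: [-0.0, -0.6, -3.1]
gripper_width: 10.6
t 26.38 tcp [ 502.9 -324.7   30.3] yaw(jaw) -65.9 xaxis [ 0.003 -0.005 -1.   ] w 10.6 F [-0.  -0.6 -3.1] q [ 0.63  0.55 -0.21  1.92  0.18  0.68 -0.84]
tcp_pos: [502.5, -324.4, 115.6]
wrist_force: [0.4, -0.6, -4.0]
gripper_width: 10.6
t 26.88 tcp [ 502.5 -324.4  115.6] yaw(jaw) -65.9 xaxis [ 0.003 -0.005 -1.   ] w 10.6 F [ 0.4 -0.6 -4. ] q [ 0.65  0.44 -0.23  1.88  0.14  0.84 -0.8 ]
```

View pics/c25.png

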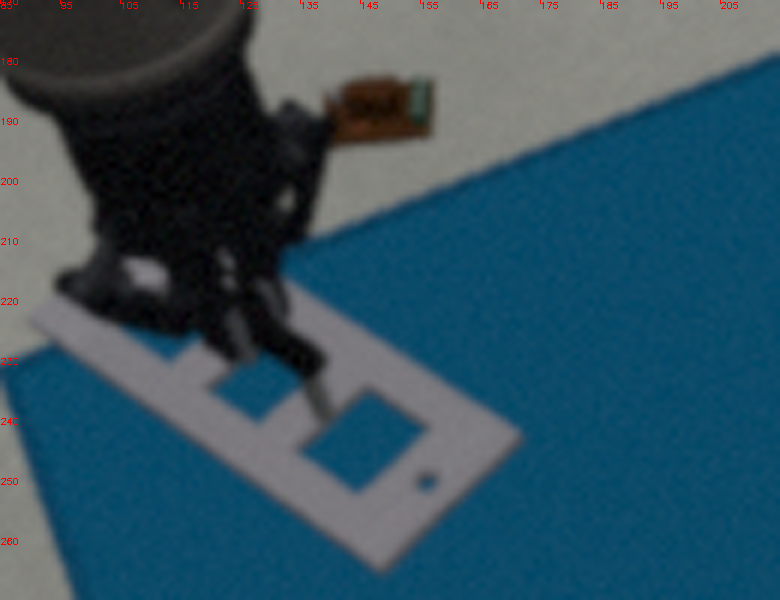

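```bash

python3 -m jog '[15,40,5,0,0,10, 15,40,0,0,0,10, 15,40,0,0,0,10, 15,40,0,0,0,10, 15,40,0,0,0,10]' | grep -E 'tcp_pos|force|width'
python3 -m jog '[15,40,0,0,0,10, 15,40,0,0,0,8, 15,35,0,0,0,2, 10,20,0,0,0,0, 0,0,0,0,0,0]' | grep -E 'tcp_pos|force|width'
python3 -c "from h import *;st()"
```

```text
tcp_pos: [573.9, -121.5, 115.7]
wrist_force: [-0.3, -0.9, -3.1]
gripper_width: 10.9
tcp_pos: [627.8, 21.1, 111.2]
wrist_force: [-0.7, -0.2, -3.5]
gripper_width: 10.7
t 28.18 tcp [627.8  21.1 111.2] yaw(jaw) 6.2 xaxis [-0.007 -0.002 -1.   ] w 10.7 F [-0.7 -0.2 -3.5] q [ 0.29  0.54 -0.57  1.78  0.36  0.93 -0.32]
```

```bash

python3 -m jog '[20,12,-10,0.1,-0.4,3.6, 0,0,-13,0,0,0, 0,0,0,0,0,0]' | grep -E 'tcp_pos|force|width'
python3 - <<'E'
from h import *
st()
im=grab("scene","pics/s10.png");crop(im,220,170,100,90,7,"pics/c26.png")
im=grab("top","pics/t10.png");crop(im,215,125,100,60,8,"pics/c27.png")
E
```

```text
tcp_pos: [646.6, 29.1, 85.9]
wrist_force: [0.4, -0.4, -3.8]
gripper_width: 10.5
t 28.55 tcp [646.6  29.1  85.9] yaw(jaw) 9.6 xaxis [-0.004 -0.003 -1.   ] w 10.5 F [ 0.4 -0.4 -3.8] q [ 0.27  0.6  -0.56  1.75  0.4   0.91 -0.3 ]
```

View pics/c26.png

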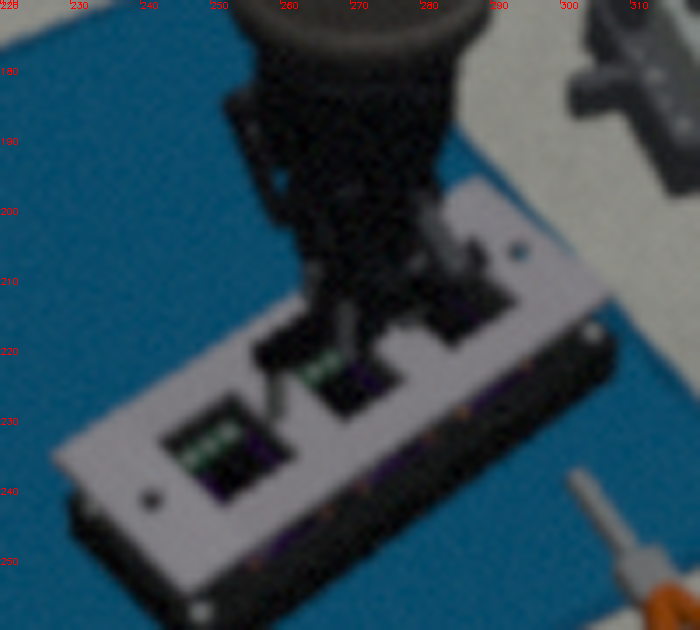

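View pics/c27.png

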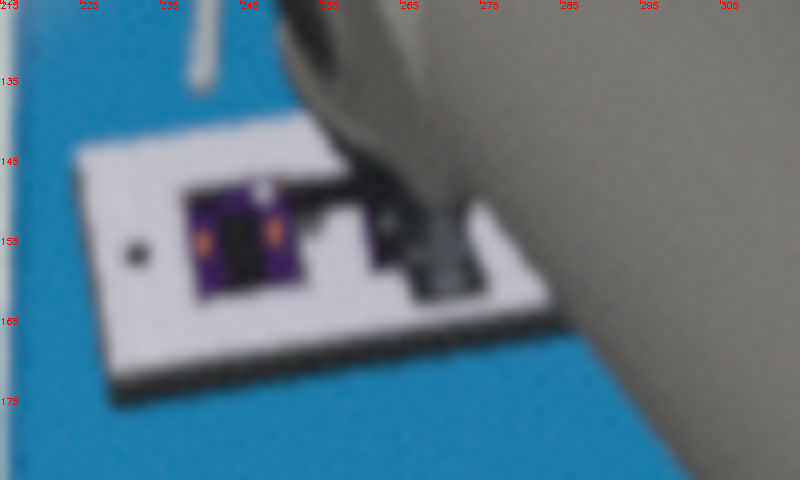

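```bash
python3 - <<'E'
from h import *
px=lambda P,x0,y0,s:[(x0+(a+.5)/s-.5,y0+(b+.5)/s-.5) for a,b in P]
H=ray("scene",px([(151,501),(518,250)],220,170,7),60)
W=ray("scene",px([(52,460),(192,592),(613,295),(477,176)],220,170,7),61.6)
a=lambda d:round(float(np.degrees(np.arctan2(d[1],d[0]))),2)
print(H.round(1),H.mean(0).round(1),a(H[1]-H[0]),np.linalg.norm(H[1]-H[0]));print(W.round(1),W.mean(0).round(1),a(W[2]-W[1]))
E
```

```text
[[663.4 -71.1  60. ]
 [629.6 126.5  60. ]] [646.5  27.7  60. ] 99.72 200.45443609302853
[[627.  -95.7  61.6]
 [709.2 -78.6  61.6]
 [671.6 145.7  61.6]
 [586.2 134.5  61.6]] [648.5  26.5  61.6] 99.53
```

```bash

python3 -m jog '[1.2,4,-10,0.2,-0.2,0.3, 0,0,-8,0,0,0, 0,0,0,0,0,0]' | grep -E 'tcp_pos|force|width'
python3 -c "from h import *;st()"
```

```text
tcp_pos: [648.6, 32.9, 68.8]
wrist_force: [0.5, 0.1, -3.6]
gripper_width: 11.2
t 29.02 tcp [648.6  32.9  68.8] yaw(jaw) 9.8 xaxis [ 0.003  0.001 -1.   ] w 11.2 F [ 0.5  0.1 -3.6] q [ 0.26  0.62 -0.56  1.76  0.41  0.87 -0.31]
```

```bash

python3 -m jog '[-0.6,0.2,-3,0,0.1,0, 0,0,-2,0,0,0]' | grep -E 'tcp_pos|force|width'
python3 -m jog '[0,0,-2,0,0,0, 0,0,-1,0,0,0]' | grep -E 'tcp_pos|force|width'
python3 -c "from h import *;st()"
```

```text
tcp_pos: [648.2, 33.1, 63.8]
wrist_force: [0.2, 0.6, -3.5]
gripper_width: 11.1
tcp_pos: [648.2, 33.2, 60.6]
wrist_force: [0.4, -0.5, -3.6]
gripper_width: 10.6
t 29.52 tcp [648.2  33.2  60.6] yaw(jaw) 9.8 xaxis [ 0.002  0.001 -1.   ] w 10.6 F [ 0.4 -0.5 -3.6] q [ 0.25  0.63 -0.55  1.77  0.42  0.86 -0.32]
```

```bash

python3 -m jog '[-0.3,0,-1.5,0,0,0, 0,0,-0.5,0,0,0]' | grep -E 'tcp_pos|force|width'
python3 -m jog '[0,0,-1,0,0,0]' | grep -E 'tcp_pos|force|width'
python3 - <<'E'
from h import *
st()
im=grab("scene","pics/s11.png");crop(im,220,175,100,85,7,"pics/c28.png");crop(im,225,230,30,25,20,"pics/c29.png");
im=grab("top","pics/t11.png");crop(im,215,125,100,60,8,"pics/c30.png")
E
```

```text
tcp_pos: [647.9, 33.2, 58.5]
wrist_force: [-0.4, 0.2, -3.1]
gripper_width: 10.7
tcp_pos: [648.0, 33.2, 58.2]
wrist_force: [-8.1, -0.9, 18.0]
gripper_width: 10.7
t 29.9 tcp [648.   33.2  58.2] yaw(jaw) 9.8 xaxis [ 0.002  0.    -1.   ] w 10.7 F [-8.1 -0.9 18. ] q [ 0.25  0.63 -0.55  1.77  0.42  0.86 -0.32]
```

View pics/c28.png

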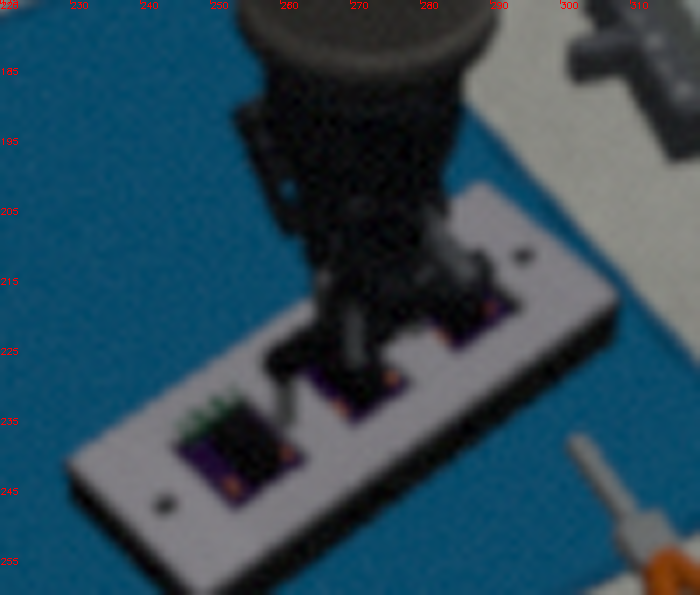

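View pics/c30.png

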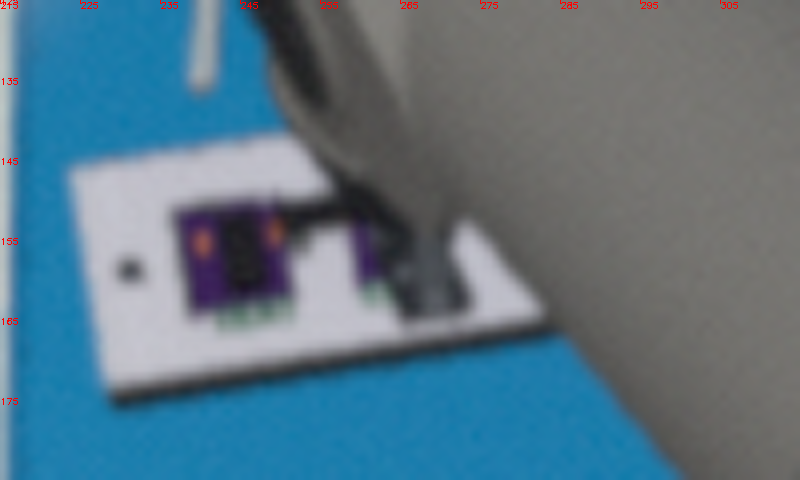

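```bash

python3 -m jog '[0,0,0.3,0,0,0, 0,0,0,0,0,0, 0,0,0,0,0,0]' 40 | grep -E 'tcp_pos|force|width'
python3 -m jog '[0,0,40,0,0,0, 0,0,50,0,0,0, -40,20,20,0,0,0, -40,40,0,0,0,-5, -40,50,0,0,0,-5]' 40 | grep -E 'tcp_pos|force|width'
python3 -m jog '[0,50,0,0,0,-5, 10,40,0,0,0,-5]' 40 | grep -E 'tcp_pos|force|width'
python3 - <<'E'
from h import *
st()
im=grab("top","pics/t12.png");crop(im,215,125,100,60,8,"pics/c31.png");crop(im,120,120,100,110,6,"pics/c33.png")
im=grab("scene","pics/s12.png");crop(im,220,120,140,120,5,"pics/c32.png");
E
```

```text
tcp_pos: [648.7, 33.3, 59.2]
wrist_force: [0.1, 0.1, 0.8]
gripper_width: 39.9
tcp_pos: [528.6, 141.3, 171.7]
wrist_force: [-0.2, 1.3, 0.2]
gripper_width: 40.1
tcp_pos: [536.0, 234.0, 173.0]
wrist_force: [1.0, -1.1, 0.5]
gripper_width: 39.9
t 31.25 tcp [536. 234. 173.] yaw(jaw) -11.1 xaxis [ 0.007 -0.001 -1.   ] w 39.9 F [ 1.  -1.1  0.5] q [-0.03  0.4  -0.62  1.84  0.28  0.98 -0.96]
```

View pics/c31.png

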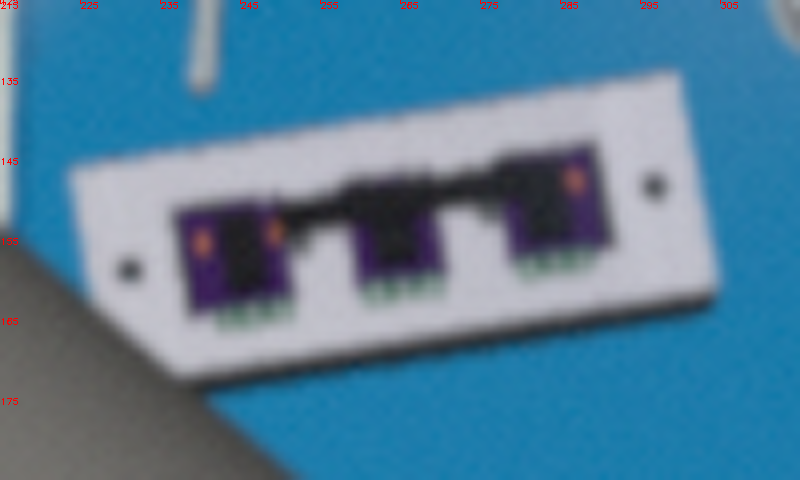

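View pics/c33.png

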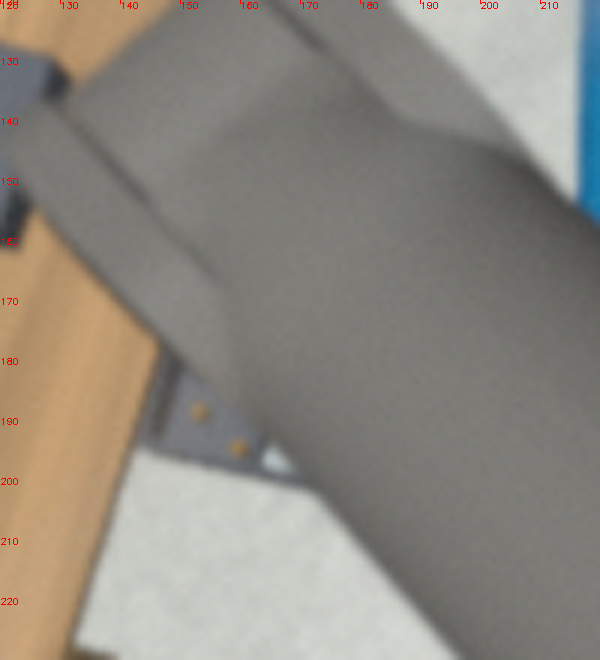

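View pics/c32.png

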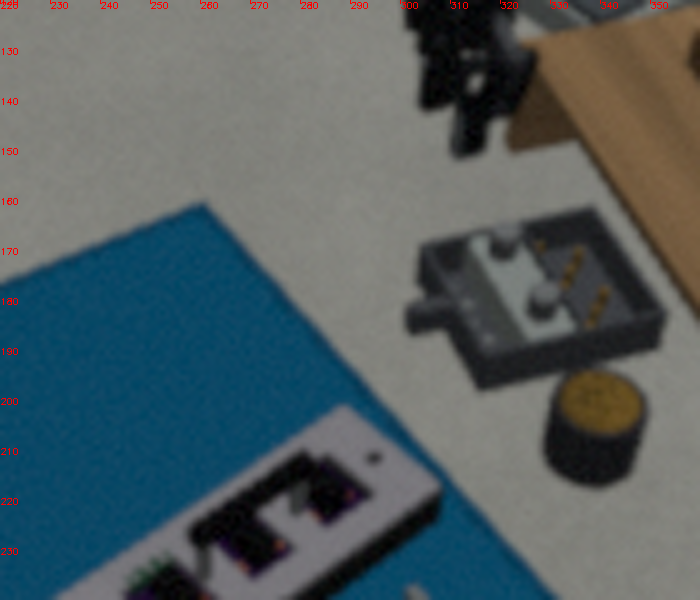

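```bash
python3 - <<'E'
from h import *
px=lambda P,x0,y0,s:[(x0+(a+.5)/s-.5,y0+(b+.5)/s-.5) for a,b in P]
a=lambda d:round(float(np.degrees(np.arctan2(d[1],d[0]))),2)
for z in(34,30):
  H=ray("top",px([(130,270),(655,186)],215,125,8),z);print("top",H.round(1)[:,:2].tolist(),H.mean(0).round(1),a(H[0]-H[1]))
im=cv2.imread("pics/s12.png");crop(im,295,155,60,48,13,"pics/c34.png");crop(im,225,195,90,65,8,"pics/c35.png")
E
```

```text
top [[628.5, 131.5], [662.4, -65.5]] [645.5  33.   34. ] 99.75
top [[629.5, 131.7], [663.5, -66.0]] [646.5  32.8  30. ] 99.75
```

View pics/c34.png

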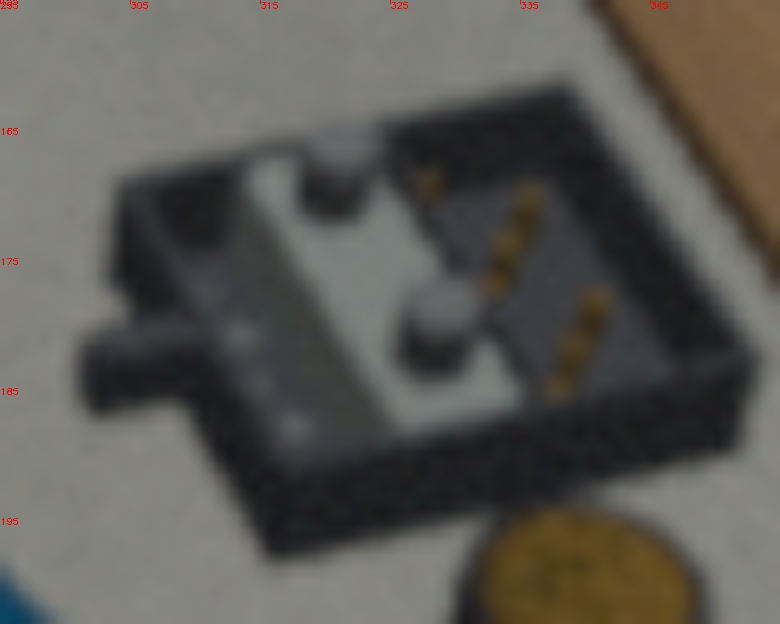

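View pics/c35.png

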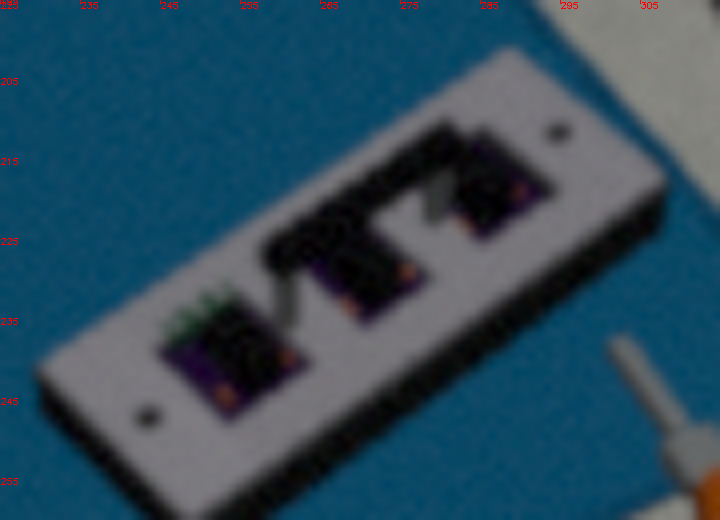

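```bash
python3 - <<'E'
from h import *
px=lambda P,x0,y0,s:[(x0+(a+.5)/s-.5,y0+(b+.5)/s-.5) for a,b in P]
a=lambda d:round(float(np.degrees(np.arctan2(d[1],d[0]))),2)
H=ray("scene",px([(148,417),(558,132)],225,195,8),33);print("holes",H.round(1),H.mean(0).round(1))
P=ray("scene",px([(341,149),(445,305)],295,155,13),56.5);print("pins top",P.round(1),a(P[0]-P[1]),np.linalg.norm(P[0]-P[1]))
W=ray("scene",px([(120,185),(280,467),(752,358),(568,85)],295,155,13),36);print("tray",W.round(1),W.mean(0).round(1),a(W[0]-W[1]),a(W[3]-W[2]),a(W[2]-W[1]))
print(proj("scene",[W.mean(0)]))
E
```

```text
holes [[665.4 -67.   33. ]
 [631.5 130.2  33. ]] [648.5  31.6  33. ]
pins top [[531.3 303.5  56.5]
 [589.4 291.2  56.5]] 168.08 59.38791261184479
tray [[496.7 261.5  36. ]
 [598.4 236.8  36. ]
 [628.7 360.8  36. ]
 [525.9 385.7  36. ]] [562.4 311.2  36. ] 166.32 166.37 76.28
[[327.61821388 175.25745553]]
```

```bash

python3 -m jog '[26,28,-10,0,0.4,-2, 26,28,-35,0,0,0, 0,0,-40,0,0,0, 0,0,0,0,0,0]' 40 | grep -E 'tcp_pos|force|width'
python3 -c "from h import *;st()"
```

```text
tcp_pos: [590.2, 294.6, 86.3]
wrist_force: [-0.1, 0.5, 0.8]
gripper_width: 39.6
t 31.85 tcp [590.2 294.6  86.3] yaw(jaw) -12.9 xaxis [ 0.001  0.001 -1.   ] w 39.6 F [-0.1  0.5  0.8] q [-0.16  0.61 -0.55  1.73  0.39  0.91 -1.1 ]
```

```bash

python3 -m jog '[-1,-3.5,-25,0,0,-0.5, 0,0,-15,0,0,0, 0,0,0,0,0,0]' 40 | grep -E 'tcp_pos|force|width'
python3 - <<'E'
from h import *
st()
im=grab("scene","pics/s13.png");crop(im,295,145,60,48,13,"pics/c36.png")
E
```

```text
tcp_pos: [591.1, 291.3, 49.9]
wrist_force: [0.1, -0.5, 0.3]
gripper_width: 39.8
t 32.23 tcp [591.1 291.3  49.9] yaw(jaw) -13.4 xaxis [ 0.005  0.003 -1.   ] w 39.8 F [ 0.1 -0.5  0.3] q [-0.17  0.65 -0.53  1.75  0.42  0.85 -1.13]
```

View pics/c36.png

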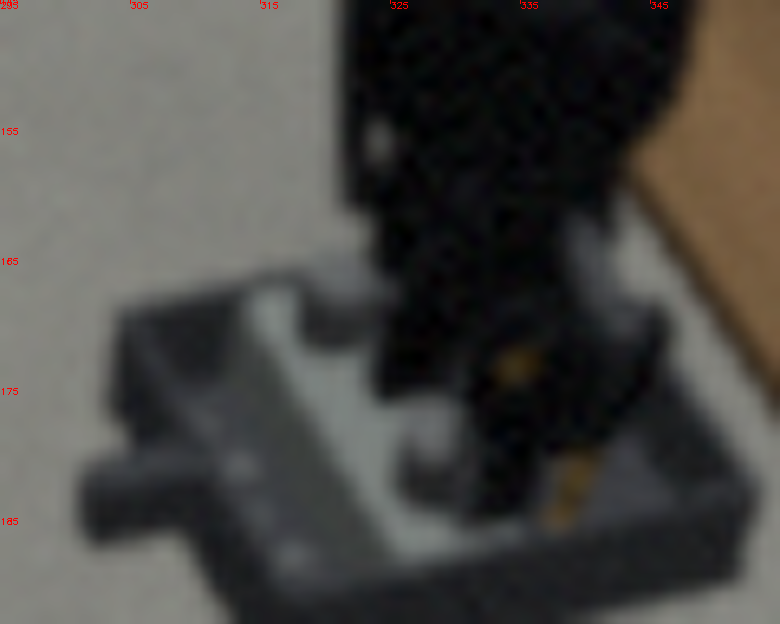

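```bash
python3 - <<'E'
from h import *
c=lambda q:((q-[295,145]+.5)*13-.5).round(0).tolist()
s=observe();R=s["ee_rot"];p=s["tcp_pos"]
for z in(50,58): print(z,c(proj("scene",[[p[0]+k*R[0,1],p[1]+k*R[1,1],z] for k in(-20,0,20)])))
print(c(proj("scene",[[589,290.7,56.5]])))
print(ray("scene",[(295+(435.5)/13-.5,145+(425.5)/13-.5)],56.5))
E
```

```text
50 [[413.0, 404.0], [447.0, 458.0], [482.0, 514.0]]
58 [[418.0, 381.0], [452.0, 435.0], [487.0, 491.0]]
[[442.0, 435.0]]
[[585.34720744 291.25669854  56.5       ]]
```

```bash

python3 -m jog '[-2.5,-1,-10,0,0.2,0, 0,0,-4,0,0,0, 0,0,0,0,0,0]' 40 | grep -E 'tcp_pos|force|width'
```

```text
tcp_pos: [589.8, 290.9, 38.0]
wrist_force: [0.0, 0.0, -0.3]
gripper_width: 40.1
```

```bash

python3 -m jog '[-0.8,0,-2.5,0,0.2,0, 0,0,-1,0,0,0]' 40 | grep -E 'tcp_pos|force|width'
python3 -m jog '[0,0,0,0,0,0, 0,0,0,0,0,0, 0,0,0,0,0,0]' 10 | grep -E 'tcp_pos|force|width'
python3 -c "from h import *;st()"
```

```text
tcp_pos: [589.1, 291.0, 34.6]
wrist_force: [-0.9, -1.8, 2.2]
gripper_width: 39.8
tcp_pos: [590.9, 291.7, 36.2]
wrist_force: [-0.8, 0.1, -0.7]
gripper_width: 17.6
t 33.27 tcp [590.9 291.7  36.2] yaw(jaw) -13.4 xaxis [ 0.005  0.006 -1.   ] w 17.6 F [-0.8  0.1 -0.7] q [-0.17  0.67 -0.52  1.76  0.43  0.82 -1.14]
```

```bash

python3 -m jog '[0,0,30,0,0,0, 0,0,30,0,0,0, 14,-50,0,0.4,0.3,0, 14,-55,0,0,0,0, 13,-50,0,0,0,0]' | grep -E 'tcp_pos|force|width'
python3 -m jog '[0,0,0,0,0,0]' | grep -E 'tcp_pos|force|width'
python3 - <<'E'
from h import *
st()
im=grab("scene","pics/s14.png");crop(im,265,165,60,58,10,"pics/c37.png")
E
```

```text
tcp_pos: [630.8, 137.8, 97.7]
wrist_force: [-0.4, 0.8, -0.4]
gripper_width: 18.1
tcp_pos: [632.1, 132.1, 97.3]
wrist_force: [0.1, 1.1, -0.8]
gripper_width: 17.8
t 34.02 tcp [632.1 132.1  97.3] yaw(jaw) -13.3 xaxis [-0.001  0.012 -1.   ] w 17.8 F [ 0.1  1.1 -0.8] q [ 0.11  0.58 -0.55  1.76  0.36  0.91 -0.83]
```

View pics/c37.png

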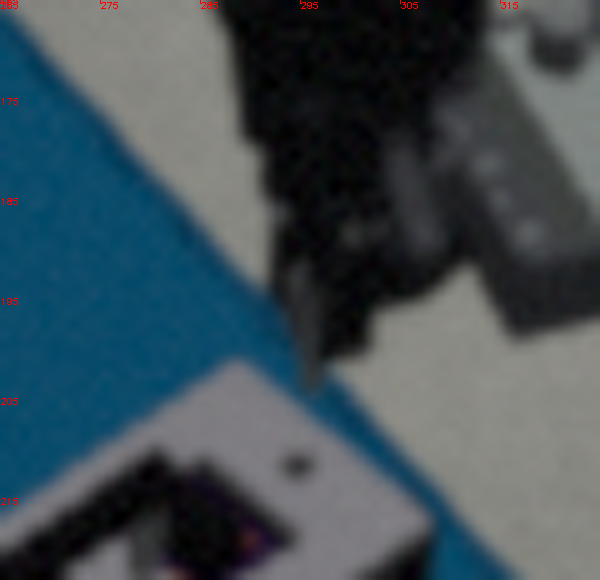

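```bash
python3 - <<'E'
from h import *
c=lambda q:((q-[265,165]+.5)*10-.5).round(0).tolist()
p=observe()["tcp_pos"]
print(c(proj("scene",[[p[0],p[1],z] for z in(65.6,75,95)])))
print(ray("scene",[(265+(313.5)/10-.5,165+(392.5)/10-.5)],65.6), ray("scene",[(265+29.5-.5,165+28.-.5)],90))
E
```

```text
[[318.0, 388.0], [321.0, 367.0], [326.0, 322.0]]
[[631.83329394 132.67070946  65.6       ]] [[609.13076652 139.51734385  90.        ]]
```

```bash
python3 - <<'E'
from h import *
im=cv2.imread("pics/s14.png")
im=np.clip(im.astype(float)*2.2,0,255).astype(np.uint8)
crop(im,283,180,24,28,22,"pics/c38.png")
E
```

```text
(no output)
```

View pics/c38.png

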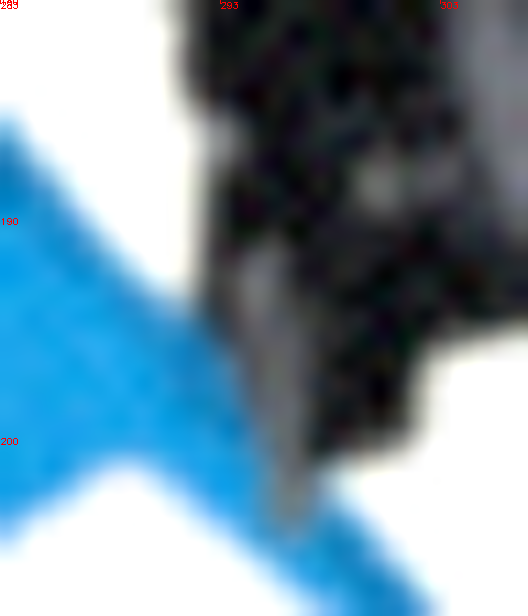

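```bash

python3 -m jog '[0,0,20,0,0,10, 0,0,0,0,0,10, 0,0,0,0,0,10, 0,0,0,0,0,10, 0,0,0,0,0,10]' | grep -E 'tcp_pos|force|width'
python3 -m jog '[0,0,0,0,0,10, 0,0,0,0,0,0]' | grep -E 'tcp_pos|force|width'
python3 - <<'E'
from h import *
st()
im=grab("scene","pics/s15.png")
im=np.clip(im.astype(float)*2.2,0,255).astype(np.uint8)
crop(im,275,160,40,45,13,"pics/c39.png")
c=lambda q:((q-[275,160]+.5)*13-.5).round(0).tolist()
p=observe()["tcp_pos"]
print(c(proj("scene",[[p[0],p[1],p[2]+z] for z in(-31.7,-20,0,20)])))
E
```

```text
tcp_pos: [629.5, 142.1, 118.3]
wrist_force: [-0.2, 0.1, -0.5]
gripper_width: 17.7
tcp_pos: [628.6, 145.0, 118.1]
wrist_force: [0.4, 0.4, -0.7]
gripper_width: 17.9
t 34.95 tcp [628.6 145.  118.1] yaw(jaw) 49.2 xaxis [-0.014  0.008 -1.   ] w 17.9 F [ 0.4  0.4 -0.7] q [ 0.26  0.63 -0.81  1.72  0.51  1.02  0.13]
[[321.0, 484.0], [325.0, 449.0], [332.0, 388.0], [340.0, 326.0]]
```

View pics/c39.png

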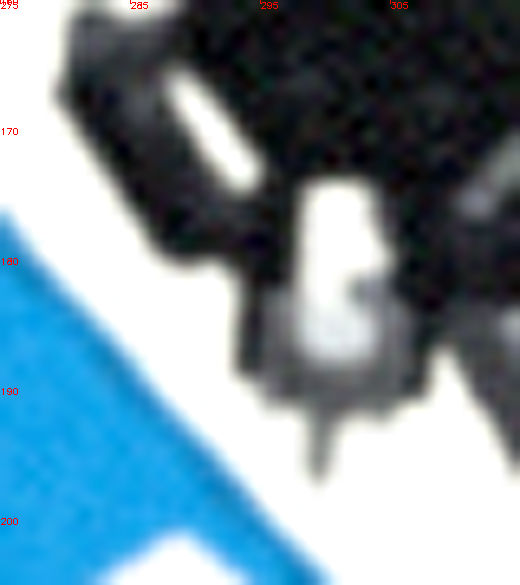

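```bash
python3 - <<'E'
from h import *
f=lambda a,b:(275+(a+.5)/13-.5,160+(b+.5)/13-.5)
print(ray("scene",[f(318,479)],86.4),ray("scene",[f(338,330)],138.4),ray("scene",[f(338,330)],137))
E
```

```text
[[626.97034853 145.4359553   86.4       ]] [[629.6402995  143.71953808 138.4       ]] [[628.59312716 144.60423024 137.        ]]
```

```bash

python3 -m jog '[3.3,-15,-20,-0.45,-0.8,0, 0,0,-20,0,0,0, 0,0,0,0,0,0]' | grep -E 'tcp_pos|force|width'
python3 -c "from h import *;st()"
```

```text
tcp_pos: [631.6, 132.1, 77.1]
wrist_force: [-0.4, -0.2, -0.1]
gripper_width: 17.7
t 35.38 tcp [631.6 132.1  77.1] yaw(jaw) 48.6 xaxis [ 0.     0.001 -1.   ] w 17.7 F [-0.4 -0.2 -0.1] q [ 0.25  0.67 -0.77  1.76  0.56  0.95  0.1 ]
```

```bash

python3 -m jog '[0.2,-2.2,-4,0,0,0, 0,0,0,0,0,0]' | grep -E 'tcp_pos|force|width'
python3 - <<'E'
from h import *
st()
im=grab("scene","pics/s16.png")
im=np.clip(im.astype(float)*2.0,0,255).astype(np.uint8)
crop(im,275,180,40,45,13,"pics/c40.png")
c=lambda q:((q-[275,180]+.5)*13-.5).round(0).tolist()
p=observe()["tcp_pos"]
print(c(proj("scene",[[p[0],p[1],p[2]-31.7],[631.3,130.3,34],[631.3,130.3,p[2]-31.7]])))
E
```

```text
tcp_pos: [632.0, 131.0, 73.6]
wrist_force: [0.2, -0.3, -0.4]
gripper_width: 18.0
t 35.62 tcp [632.  131.   73.6] yaw(jaw) 48.6 xaxis [ 0.001  0.002 -1.   ] w 18.0 F [ 0.2 -0.3 -0.4] q [ 0.25  0.67 -0.77  1.76  0.56  0.94  0.09]
[[265.0, 384.0], [257.0, 406.0], [260.0, 383.0]]
```

View pics/c40.png

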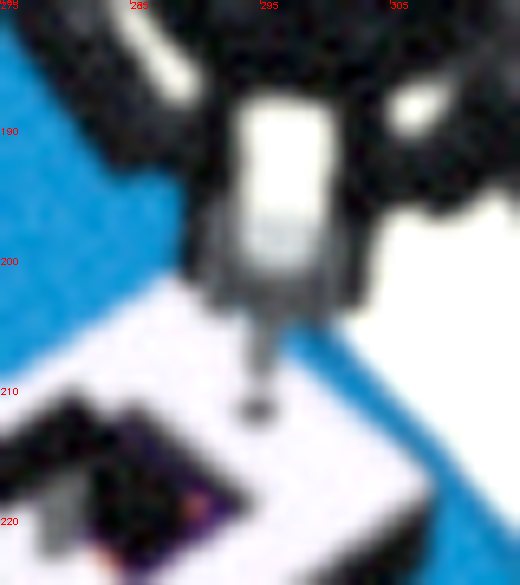

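```bash

python3 -m jog '[0,-0.5,-4,0,0,0, 0,0,-3,0,0,0]' | grep -E 'tcp_pos|force|width'
python3 -m jog '[0,0,-3,0,0,0, 0,0,-2,0,0,0]' | grep -E 'tcp_pos|force|width'
```

```text
tcp_pos: [632.6, 131.0, 67.4]
wrist_force: [0.0, 0.5, -0.0]
gripper_width: 17.8
tcp_pos: [632.5, 130.9, 62.0]
wrist_force: [-0.0, -0.5, 1.0]
gripper_width: 17.4
```

```bash

python3 -m jog '[0,0,-2,0,0,0, 0,0,-2,0,0,0]' | grep -E 'tcp_pos|force|width'
python3 -m jog '[0,0,-2,0,0,0, 0,0,-1,0,0,0]' | grep -E 'tcp_pos|force|width'
```

```text
tcp_pos: [632.6, 130.9, 57.7]
wrist_force: [-0.5, 0.7, -0.1]
gripper_width: 17.6
tcp_pos: [632.5, 130.9, 54.4]
wrist_force: [0.2, 0.2, 0.5]
gripper_width: 18.2
```

```bash

python3 -m jog '[0,0,-3,0,0,0, 0,0,-3,0,0,0]' | grep -E 'tcp_pos|force|width'
python3 -m jog '[0,0,-3,0,0,0, 0,0,-3,0,0,0]' | grep -E 'tcp_pos|force|width'
python3 -m jog '[0,0,-3,0,0,0, 0,0,-2,0,0,0]' | grep -E 'tcp_pos|force|width'
```

```text
tcp_pos: [632.4, 130.9, 48.1]
wrist_force: [-0.3, -0.3, 0.1]
gripper_width: 17.6
tcp_pos: [632.2, 130.9, 41.6]
wrist_force: [-0.3, -0.3, -0.1]
gripper_width: 17.7
tcp_pos: [632.2, 130.9, 36.1]
wrist_force: [-1.4, -0.9, -0.9]
gripper_width: 17.5
```

```bash

python3 -m jog '[0,0,-1,0,0,0, 0,0,-0.5,0,0,0]' | grep -E 'tcp_pos|force|width'
python3 -m jog '[0,0,0.3,0,0,0, 0,0,0,0,0,0, 0,0,0,0,0,0]' 36 | grep -E 'tcp_pos|force|width'
python3 -m jog '[0,0,20,0,0,0, 0,0,40,0,0,0, -20,30,40,0,0,-10, -20,40,10,0,0,-10, -20,40,0,0,0,-10]' 36 | grep -E 'tcp_pos|force|width'
python3 -m jog '[-20,35,0,0,0,-10, 0,20,0,0,0,-10, 0,0,0,0,0,-10, 0,0,0,0,0,0]' 38 | grep -E 'tcp_pos|force|width'
python3 - <<'E'
from h import *
st()
im=grab("scene","pics/s17.png")
im=np.clip(im.astype(float)*1.6,0,255).astype(np.uint8)
crop(im,220,140,140,110,5,"pics/c41.png")
E
```

```text
tcp_pos: [632.3, 130.9, 35.6]
wrist_force: [-5.9, -3.3, 12.0]
gripper_width: 17.8
tcp_pos: [632.7, 131.0, 36.1]
wrist_force: [0.4, 0.1, 0.0]
gripper_width: 36.2
tcp_pos: [573.0, 240.8, 154.6]
wrist_force: [-0.4, 0.2, -0.7]
gripper_width: 35.8
tcp_pos: [549.9, 303.7, 161.7]
wrist_force: [-1.1, -1.1, 0.1]
gripper_width: 37.9
t 39.17 tcp [549.9 303.7 161.7] yaw(jaw) -13.1 xaxis [ 0.013  0.004 -1.   ] w 37.9 F [-1.1 -1.1  0.1] q [-0.14  0.48 -0.62  1.76  0.33  0.99 -1.12]
```

View pics/c41.png

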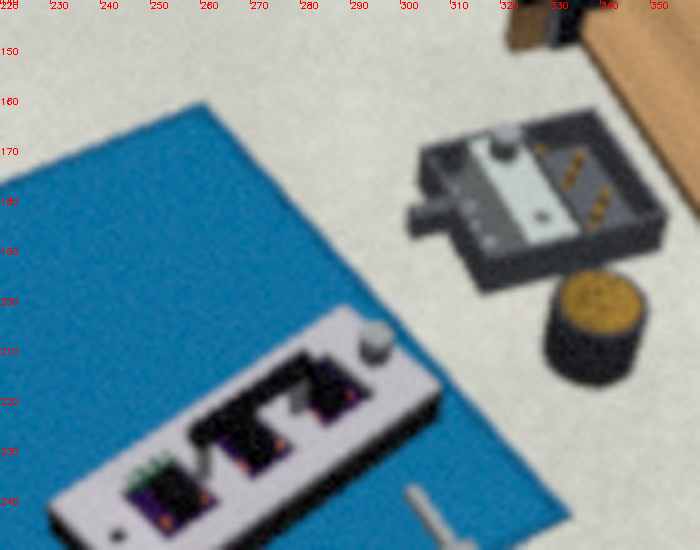

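```bash

python3 -m jog '[-19,0,-25,-0.2,0.7,0, 0,0,-40,0,0,0, 0,0,-30,0,0,0, 0,0,0,0,0,0]' 40 | grep -E 'tcp_pos|force|width'
python3 -c "from h import *;st()"
```

```text
tcp_pos: [531.9, 302.6, 67.0]
wrist_force: [0.2, -0.2, 0.1]
gripper_width: 40.1
t 39.73 tcp [531.9 302.6  67. ] yaw(jaw) -12.1 xaxis [ 0.003  0.003 -1.   ] w 40.1 F [ 0.2 -0.2  0.1] q [-0.18  0.58 -0.58  1.85  0.42  0.83 -1.18]
```

```bash

python3 -m jog '[-1.5,1.5,-18,-0.2,0.2,-1, 0,0,-8,0,0,0, 0,0,0,0,0,0]' 40 | grep -E 'tcp_pos|force|width'
```

```text
tcp_pos: [531.9, 304.5, 42.5]
wrist_force: [0.6, -0.8, 0.0]
gripper_width: 40.1
```

```bash

python3 -m jog '[-1,-0.2,-5,0,0.1,0, 0,0,-2,0,0,0]' 40 | grep -E 'tcp_pos|force|width'
python3 -m jog '[0,0,-0.3,0,0,0, 0,0,0,0,0,0, 0,0,0,0,0,0]' 10 | grep -E 'tcp_pos|force|width'
python3 -c "from h import *;st()"
python3 -m jog '[0,0,30,0,0,0, 0,0,40,0,0,0, 20,-45,10,0,0,10, 20,-50,0,0,0,10, 20,-50,0,0,0,10]' | grep -E 'tcp_pos|force|width'
python3 -m jog '[20,-50,0,0,0,10, 20,-50,0,0,0,10, 15,-50,0,0,0,10, 10,-40,0,0,0,3, 0,0,0,0,0,0]' | grep -E 'tcp_pos|force|width'
python3 -c "from h import *;st()"
```

```text
tcp_pos: [531.4, 304.6, 36.1]
wrist_force: [0.3, 0.1, -0.0]
gripper_width: 40.2
tcp_pos: [531.5, 304.7, 36.2]
wrist_force: [0.0, 1.0, -0.2]
gripper_width: 18.0
t 40.73 tcp [531.5 304.7  36.2] yaw(jaw) -13.0 xaxis [ 0.002  0.001 -1.   ] w 18.0 F [ 0.   1.  -0.2] q [-0.2   0.62 -0.56  1.86  0.45  0.78 -1.23]
tcp_pos: [590.7, 161.3, 119.5]
wrist_force: [1.4, 0.3, -0.7]
gripper_width: 17.9
tcp_pos: [658.2, -41.6, 119.1]
wrist_force: [-0.4, -0.3, -0.9]
gripper_width: 17.8
t 41.98 tcp [658.2 -41.6 119.1] yaw(jaw) 52.2 xaxis [ 0.001  0.003 -1.   ] w 17.8 F [-0.4 -0.3 -0.9] q [ 0.54  0.64 -0.81  1.7   0.53  1.03  0.46]
```

```bash

python3 -m jog '[7.7,-25,-20,0,0,0, 0,0,-22,0,0,0, 0,0,0,0,0,0]' | grep -E 'tcp_pos|force|width'
python3 - <<'E'
from h import *
st()
im=grab("scene","pics/s18.png")
im=np.clip(im.astype(float)*2.0,0,255).astype(np.uint8)
crop(im,222,215,40,45,13,"pics/c42.png")
c=lambda q:((q-[222,215]+.5)*13-.5).round(0).tolist()
p=observe()["tcp_pos"]
print(c(proj("scene",[[p[0],p[1],p[2]-31.7],[665.4,-66.8,34],[665.4,-66.8,p[2]-31.7]])))
E
```

```text
tcp_pos: [665.8, -66.6, 75.2]
wrist_force: [-0.6, 0.8, 0.2]
gripper_width: 17.6
t 42.35 tcp [665.8 -66.6  75.2] yaw(jaw) 52.2 xaxis [ 0.001  0.003 -1.   ] w 17.6 F [-0.6  0.8  0.2] q [ 0.54  0.7  -0.77  1.7   0.57  0.98  0.47]
[[281.0, 390.0], [281.0, 415.0], [279.0, 386.0]]
```

View pics/c42.png

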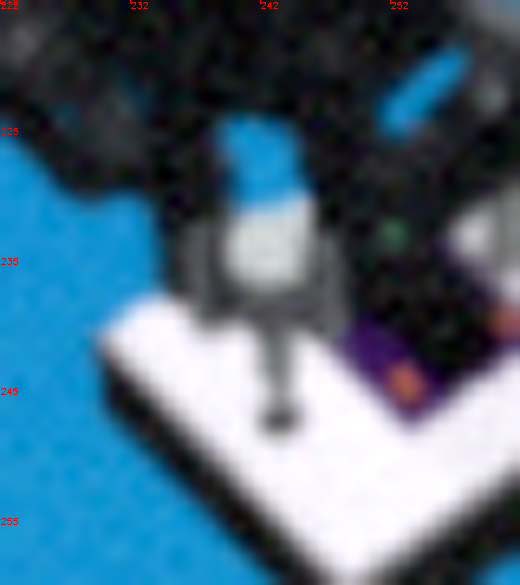

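```bash

python3 -m jog '[0,-0.2,-4,0,0,0, 0,0,-4,0,0,0]' | grep -E 'tcp_pos|force|width'
python3 -m jog '[0,0,-3,0,0,0, 0,0,-2,0,0,0]' | grep -E 'tcp_pos|force|width'
python3 -m jog '[0,0,-2,0,0,0, 0,0,-2,0,0,0]' | grep -E 'tcp_pos|force|width'
```

```text
tcp_pos: [667.2, -65.7, 69.4]
wrist_force: [-0.8, -0.4, -0.4]
gripper_width: 17.8
tcp_pos: [667.3, -65.3, 64.5]
wrist_force: [0.2, 0.1, -0.0]
gripper_width: 17.9
tcp_pos: [667.4, -65.3, 60.4]
wrist_force: [-0.7, -0.6, 0.7]
gripper_width: 18.1
```

```bash

python3 -m jog '[-0.9,-0.8,-1,0,0,0, 0,0,-2,0,0,0]' | grep -E 'tcp_pos|force|width'
python3 -m jog '[0,0,-2,0,0,0, 0,0,-2,0,0,0]' | grep -E 'tcp_pos|force|width'
python3 -m jog '[0,0,-2,0,0,0, 0,0,-2,0,0,0]' | grep -E 'tcp_pos|force|width'
```

```text
tcp_pos: [666.4, -66.3, 57.2]
wrist_force: [-0.3, -0.0, -0.0]
gripper_width: 17.9
tcp_pos: [666.5, -66.3, 52.9]
wrist_force: [0.1, 0.6, -0.8]
gripper_width: 17.8
tcp_pos: [666.4, -66.3, 48.6]
wrist_force: [0.1, -0.1, 0.3]
gripper_width: 17.6
```

```bash

python3 -m jog '[0,0,-3,0,0,0, 0,0,-3,0,0,0]' | grep -E 'tcp_pos|force|width'
python3 -m jog '[0,0,-3,0,0,0, 0,0,-2,0,0,0]' | grep -E 'tcp_pos|force|width'
python3 -m jog '[0,0,-1.5,0,0,0, 0,0,-0.5,0,0,0]' | grep -E 'tcp_pos|force|width'
```

```text
tcp_pos: [666.3, -66.3, 42.2]
wrist_force: [0.2, 0.1, -0.5]
gripper_width: 17.8
tcp_pos: [666.3, -66.3, 36.7]
wrist_force: [-0.6, 0.3, 0.2]
gripper_width: 17.8
tcp_pos: [666.4, -66.3, 35.6]
wrist_force: [-6.4, -0.7, 12.4]
gripper_width: 17.8
```

```bash

python3 -m jog '[0,0,0.3,0,0,0, 0,0,0,0,0,0, 0,0,0,0,0,0]' 36 | grep -E 'tcp_pos|force|width'
python3 -m jog '[0,0,20,0,0,0, 0,0,40,0,0,0, -30,40,40,0,0,-10, -30,40,10,0,0,-10, -30,50,0,0,0,-10]' 36 | grep -E 'tcp_pos|force|width'
python3 -m jog '[-30,55,0,0,0,-10, -20,55,0,0,0,-10, 0,40,0,0,0,-10, 0,0,0,0,0,-5, 0,0,0,0,0,0]' 40 | grep -E 'tcp_pos|force|width'
python3 - <<'E'
from h import *
st()
im=grab("scene","pics/s19.png")
im=np.clip(im.astype(float)*1.6,0,255).astype(np.uint8)
crop(im,220,140,140,120,5,"pics/c43.png")
im=grab("top","pics/t19.png");crop(im,120,90,210,150,3,"pics/c44.png")
E
```

```text
tcp_pos: [666.7, -66.2, 36.0]
wrist_force: [-0.7, 0.1, 0.0]
gripper_width: 36.0
tcp_pos: [577.7, 62.4, 152.4]
wrist_force: [0.8, 1.4, -0.9]
gripper_width: 36.1
tcp_pos: [526.0, 218.6, 160.6]
wrist_force: [-0.2, -0.4, 0.4]
gripper_width: 40.1
t 46.27 tcp [526.  218.6 160.6] yaw(jaw) -13.9 xaxis [ 0.018 -0.003 -1.   ] w 40.1 F [-0.2 -0.4  0.4] q [ 0.03  0.4  -0.67  1.89  0.32  0.94 -1.04]
```

View pics/c43.png

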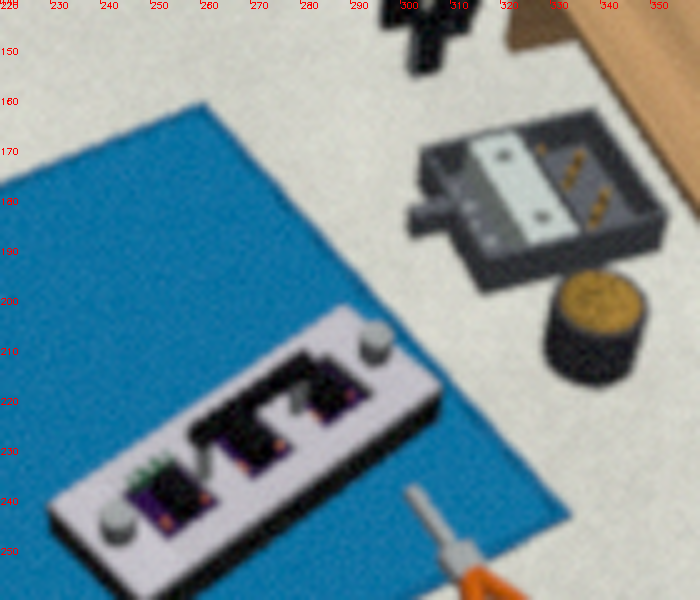

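View pics/c44.png

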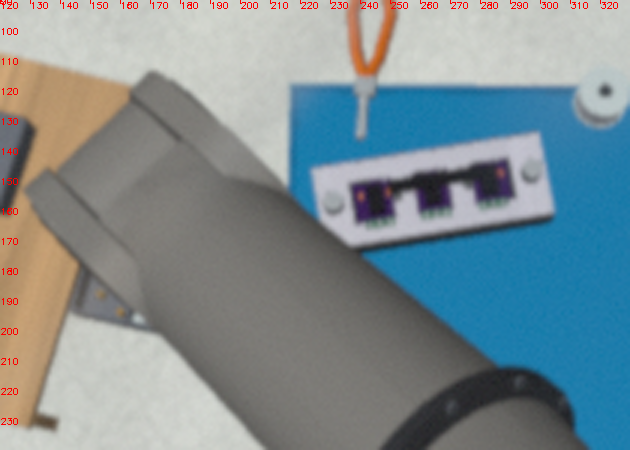

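```bash

python3 -m jog '[15,8,-40,0.2,1,0, 0,0,-50,0,0,0, 0,0,-40,0,0,0, 0,0,0,0,0,0]' 45 | grep -E 'tcp_pos|force|width'
python3 -c "from h import *;st()"
```

```text
tcp_pos: [543.8, 223.1, 29.1]
wrist_force: [0.2, 0.4, 0.5]
gripper_width: 44.6
t 46.88 tcp [543.8 223.1  29.1] yaw(jaw) -13.7 xaxis [ 0.002  0.001 -1.   ] w 44.6 F [0.2 0.4 0.5] q [-0.05  0.6  -0.58  1.92  0.47  0.75 -1.14]
```

```bash

python3 -m jog '[-3,4,-10,0,0,0, 0,0,-8,0,0,0, 0,0,0,0,0,0]' 45 | grep -E 'tcp_pos|force|width'
python3 -m jog '[0,0,-0.5,0,0,0, 0,0,-0.5,0,0,0, 0,0,-0.5,0,0,0]' 4 | grep -E 'tcp_pos|force|width'
python3 -c "from h import *;st()"
```

```text
tcp_pos: [542.8, 227.5, 13.9]
wrist_force: [-0.3, -0.1, 0.9]
gripper_width: 45.4
tcp_pos: [543.4, 227.8, 14.2]
wrist_force: [-4.6, -0.9, 8.8]
gripper_width: 10.5
t 47.62 tcp [543.4 227.8  14.2] yaw(jaw) -13.7 xaxis [ 0.009  0.003 -1.   ] w 10.5 F [-4.6 -0.9  8.8] q [-0.07  0.62 -0.56  1.93  0.5   0.72 -1.17]
```

```bash

python3 -m jog '[4,16,-0.5,0,0,0, 4,16,-0.5,0,0,0, 4,16,-0.5,0,0,0, 4,16,-0.5,0,0,0, 3.5,14,-0.5,0,0,0]' | grep -E 'tcp_pos|force|width'
python3 -m jog '[0,0,-0.3,0,0,0]' | grep -E 'tcp_pos|force|width'
python3 -c "from h import *;st()"
```

```text
tcp_pos: [564.7, 299.7, 14.3]
wrist_force: [-2.9, -9.5, 11.9]
gripper_width: 10.7
tcp_pos: [564.8, 301.3, 14.3]
wrist_force: [-0.2, 3.0, 1.5]
gripper_width: 10.8
t 48.38 tcp [564.8 301.3  14.3] yaw(jaw) -14.0 xaxis [ 0.009 -0.007 -1.   ] w 10.8 F [-0.2  3.   1.5] q [-0.19  0.68 -0.55  1.81  0.5   0.79 -1.25]
```

```bash

python3 -m jog '[0,6,0,0,0,0, 0,4,0,0,0,0, 0,0,0,0,0,0]' | grep -E 'tcp_pos|force|width'
python3 -m jog '[0,0,0,0,0,0, 0,0,0,0,0,0]' 40 | grep -E 'tcp_pos|force|width'
python3 -m jog '[0,0,35,0,0,0, 0,0,50,0,0,0, 0,-20,50,0,0,0, -30,-60,20,0,0,0, -30,-60,0,0,0,0]' 40 | grep -E 'tcp_pos|force|width'
python3 -m jog '[-20,-60,0,0,0,0, -15,-60,0,0,0,0, 0,-60,0,0,0,0, 0,-60,0,0,0,0, 0,-60,0,0,0,0]' 40 | grep -E 'tcp_pos|force|width'
python3 - <<'E'
from h import *
st()
im=grab("scene","pics/s20.png")
im=np.clip(im.astype(float)*1.6,0,255).astype(np.uint8)
crop(im,220,100,210,170,3,"pics/c45.png");crop(im,140,180,220,160,3,"pics/c47.png")
im=grab("top","pics/t20.png");crop(im,60,90,250,145,3,"pics/c46.png")
E
```

```text
tcp_pos: [565.2, 309.6, 14.4]
wrist_force: [-0.4, 1.2, 0.8]
gripper_width: 10.7
tcp_pos: [565.0, 309.5, 14.3]
wrist_force: [0.8, 1.0, -0.1]
gripper_width: 40.0
tcp_pos: [507.6, 178.5, 170.3]
wrist_force: [0.2, -0.8, 0.9]
gripper_width: 40.3
tcp_pos: [469.4, -128.5, 172.1]
wrist_force: [1.1, 0.2, -0.3]
gripper_width: 40.1
t 50.25 tcp [ 469.4 -128.5  172.1] yaw(jaw) -13.7 xaxis [ 0.013 -0.01  -1.   ] w 40.1 F [ 1.1  0.2 -0.3] q [ 0.62  0.22 -0.56  2.06  0.16  0.88 -0.26]
```

View pics/c45.png

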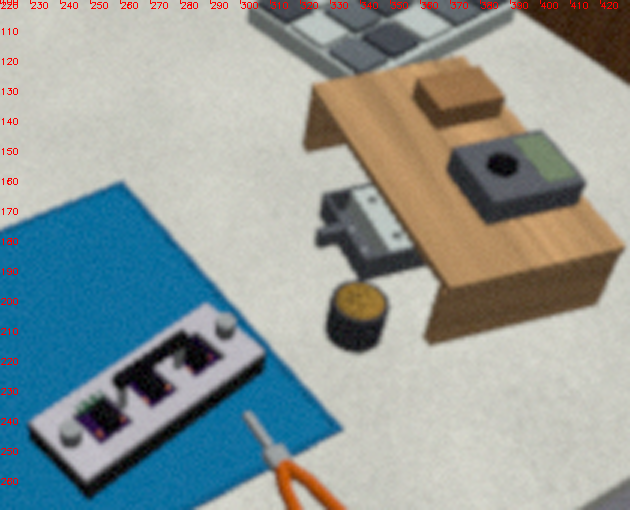

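View pics/c46.png

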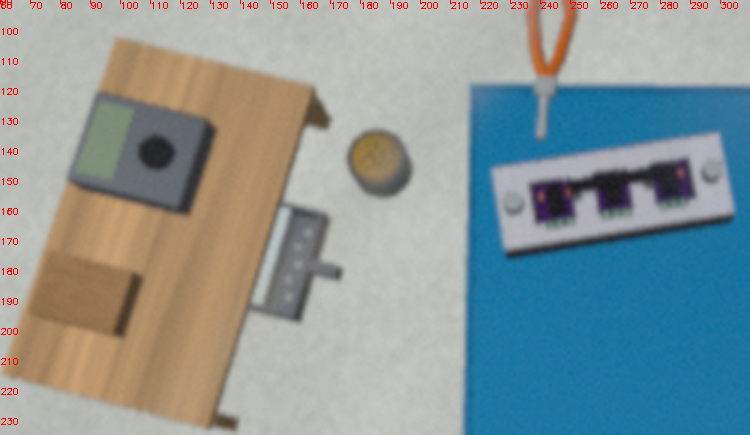

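View pics/c47.png

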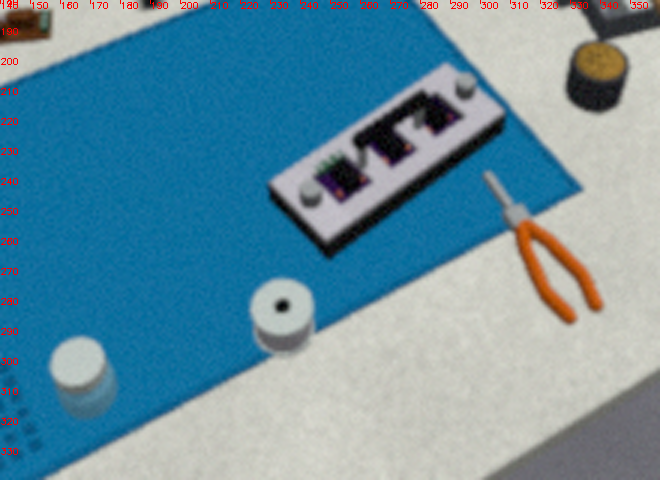

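```bash
python3 - <<'E'
from h import *
im=cv2.imread("pics/t20.png");crop(im,138,152,44,50,13,"pics/c48.png")
im=cv2.imread("pics/s20.png");crop(np.clip(im*1.6,0,255).astype(np.uint8),318,155,56,45,13,"pics/c49.png")
E
```

```text
(no output)
```

View pics/c48.png

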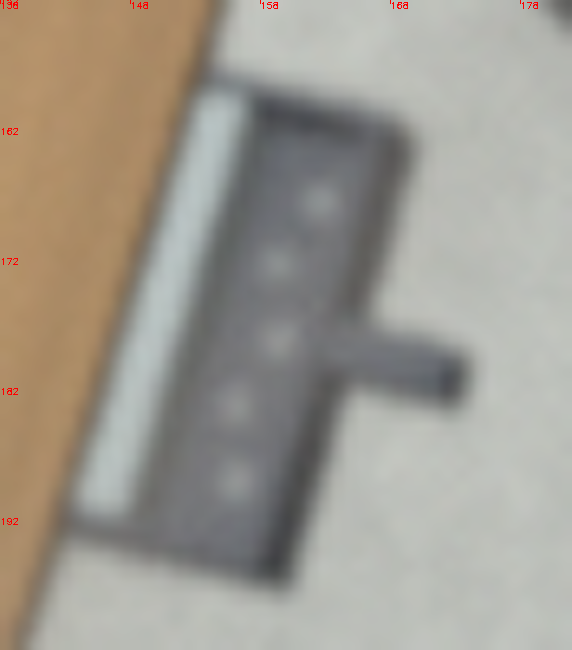

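View pics/c49.png

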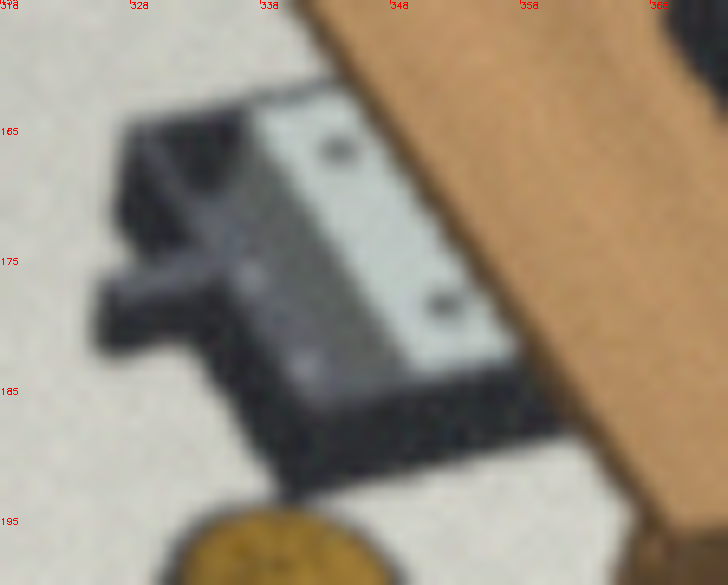

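```bash
python3 -c "
from station import *
print(sign_off())"
```

```text
the job is handed in; nothing more can be done
None
```

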